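# Pack the paint drawer and close it

## Robot

A 6-joint arm with a two-finger parallel gripper is mounted at the origin on the work surface. World frame = base frame: x ahead of the robot, y to its left, z up, the work surface at z = 0. Lengths are in mm, angles in degrees, forces in N, time in s.
With the tool pointing down it reaches from about 300 to 850 mm from the base axis. Payload 4.2 kg.
Tool frame: the origin (TCP) lies at the very end of the fingers, on their centre line; the grasp point (between the pads) lies 19 mm behind it; z points along the fingers, y is the direction in which the jaws open and shut (so a half turn about z gives the same grasp; the last joint's range is limited). The gripper opens to 91 mm and grips with 3 to 60 N. Pads are 32 mm wide; open, the fingers measure 118 mm over their backs; the gripper's body (76 mm by 178 mm) begins 60 mm behind the grasp point.
Start: joints at [-70.187, 18.312, 89.639, -0, 72.044, -1.146], TCP at [205.68, -536.972, 213.976] pointing down, gripper open.
Joint ranges: [-177.97, 177.97], [-48.28, 115.42], [12.27, 149.76], [-77.06, 257.06], [2.81, 150.46], [-146.56, 146.56]. Speed limits (degrees/s): [147.25, 147.25, 180, 180, 180, 180].

## Interface

Orientations are given as [roll, pitch, yaw] about the fixed x, y, z axes, in that order (R = Rz(yaw) Ry(pitch) Rx(roll)).
In Python, from workcell import monitor, eyes, job gives the robot as it stands.
- The arm moves only by the tool move_arm, never from a script. Its argument "increments" is a list that holds one entry, the list of rows, each a list of 7 numbers: the opening, from 0 (shut) to 1 (fully open), then the shift along the tool's x, y, z in cm, then the turn, a rotation vector about the tool's x, y, z in rad. In form: [[[jaw, x, y, z, ax, ay, az], ...]]. A call has 1 to 12 rows; each row shifts and turns the pose as measured when the row begins, along the tool's axes as they then stand; what a row does not reach is not made up. A row lasts 1/8 s, in which the tool goes at most 62.5 mm and 10.7 degrees, less where a joint would pass 70% of its speed; a pose out of reach is approached as far as the arm can. A call is refused whole if a number of a shift passes 6.25 or a number of a turn 0.188, either way. A call with a gripper value outside its range is refused whole. The fingers move at their own pace and stop on an object; "force" is the grip in N (left out, the last holds). Time passes only in rows, so rows that do not move let the fingers close. It gives the time, the measured TCP pose, the force and the opening at its end, in the units of the state.
- monitor.state(): the state, without advancing time (a new reading comes with each control period).
- eyes.grab_frame(name): name is "scene" or "top" or "wrist"; returns a dict with "color" (384x512x3 uint8, red, green, blue), "z_map" (384x512 float32, mm along the optical axis (not along the pixel's ray), 0 where there is no reading), "camera_matrix" (3x3 intrinsics, pixels), "dist_coeffs" ([k1, k2, p1, p2, k3] as OpenCV has them; the pictures are not rectified), "rvec" (rotation vector, rad) and "tvec" (3), from world to camera coordinates, as OpenCV has them. Camera axes: x right, y down, z forward; pixel columns grow to the right and rows downward; lengths in mm; the calibration is good to about 2 mm. A picture is of the moment at which its call begins.
- job.job_done(): hands the job in, once; it reports no verdict.
The state is a dict: "time_s": time; "qpos": joint angles; "qvel": joint speeds; "effort": joint torques, N m; "ee_pos": TCP position; "ee_rot": TCP orientation; "force": force on the tool from outside, world axes, zero at the start; "torque": the same for the moment, N m; "gripper_width": finger opening in mm.
Only numpy, scipy, OpenCV 4.12 (cv2) and the standard library are available. Lean on these libraries where they do the work, as an engineer would, in place of code of your own. Each camera call takes 0.05 s, during which the arm holds its last target. There are 200 camera calls.

## Task

Class is over: first set the slotted divider back across the open drawer of the paint chest, so that all its teeth drop fully down between the partitions. Then stand every small pot and bottle of paint left out beside the chest (not those in the basket) upright on the drawer floor, one to a pocket, tall bottles in the row behind the divider, towards the chest, and squat pots in the row in front of it. Last, push the drawer fully home until its catch clicks, and leave the other things on the table where they are.

Things in the scene. Friction and masses are not known exactly. Their poses are not given: they have to be found in the camera images.
- chest: Light wooden paint chest, fixed, open at its front, with one low-fronted plywood drawer pulled out of it. 345 wide (y), 230 deep (x), 122 high; origin at table height, in the middle of the foot of its front face (where the drawer's front panel meets it when home); x points from front to back, y across.
- drawer (a joint): How far in the drawer is, m: 0 = pulled fully out, 0.2 = fully home; it closes straight along x of point drawer_notch. Friction about 1.5 N, drawer about 1.2 kg. A sprung roller catch resists from 14 to 6 mm open (up to about 10 N), then clicks and draws the drawer the rest of the way home.
- drawer_notch (a point): Middle of the notch line on the drawer's inner floor, 18 mm above the table; x the way the drawer closes, y across, z up. Four fixed partitions along x (5 thick, 24 high) at y = -88.5, -29.5, 29.5, 88.5, each with a notch at x = 0, 13 wide, open at the top, down to 12 above the floor. Five lanes, centred at y = -118, -59, 0, 59, 118. Side walls at y = +-151, 24 high.
- front_row (a point): On the drawer floor, centre of the middle one of the five pockets in front of the divider; axes as drawer_notch, 45 mm in -x of it. Front pockets reach from the divider (x = -4 of drawer_notch) to the inner face of the drawer's front panel (x = -86), 54 mm or more wide. The panel is 14 thick, its top 52 above the drawer floor.
- rear_row (a point): On the drawer floor, centre of the middle one of the five pockets behind the divider, towards the chest; axes as drawer_notch, 39 mm in +x of it. Rear pockets reach from the divider (x = 4 of drawer_notch) to a cross wall 24 high (x = 74), 54 mm or more wide.
- drawer_pull (a point): Centre of the outer, robot-side face of the drawer's aluminium pull: a bar 90 mm wide, 14 high, standing 16 out from the front panel, its middle 56 above the table; axes as drawer_notch. A good place to push.
- divider: Slotted plywood divider, 120 g: 8 mm thick (x), 296 long (y), 24 high; finger tab at its middle, 50 long, 8 thick, top at 60. Lower edge: five teeth 14 long, four notches 10 wide at y = +-29.5, +-88.5 that lap over the partitions. A foot 36 wide (x), 5 thick, 24 high across each end. Origin: middle of its underside (tooth tips), z up. Same either way round; starts standing on the table.
- pot1: Squat round paint pot with a white screw lid, 46 mm in diameter, 50 mm tall, about 110 g; origin at the centre of its underside, z up along it. None if this pot is absent today.
- pot2: Squat round paint pot with a white screw lid, 46 mm in diameter, 50 mm tall, about 110 g; origin at the centre of its underside, z up along it. None if this pot is absent today.
- pot3: Squat round paint pot with a white screw lid, 46 mm in diameter, 50 mm tall, about 110 g; origin at the centre of its underside, z up along it. None if this pot is absent today.
- bottle1: Tall paint bottle, 88 mm tall: body 40 mm in diameter up to 56 mm, shoulder, then a white cap 26 mm in diameter from 62 to 88 mm, about 110 g; origin at the centre of its underside, z up along it. None if this bottle is absent today.
- bottle2: Tall paint bottle, 88 mm tall: body 40 mm in diameter up to 56 mm, shoulder, then a white cap 26 mm in diameter from 62 to 88 mm, about 110 g; origin at the centre of its underside, z up along it. None if this bottle is absent today.
- bottle3: Tall paint bottle, 88 mm tall: body 40 mm in diameter up to 56 mm, shoulder, then a white cap 26 mm in diameter from 62 to 88 mm, about 110 g; origin at the centre of its underside, z up along it. None if this bottle is absent today.
- trinket_box: Bystander: small square painted wooden box 66 x 66 x 42 mm, among the paints; origin under its centre.
- rinse_bowl: Bystander: empty white plastic bowl, 130 mm across, 50 mm high; origin under its centre.
- varnish: Bystander: big amber bottle with a black cap, 60 mm in diameter, 150 mm tall; origin under its centre.
- palette: Bystander: small white ceramic palette dish, 90 mm across, 18 mm high; origin under its centre.
- marker: Bystander: white marker pen with a black cap, 130 mm long along its x, 14 mm thick; origin under its middle.

How it is judged:
By the outcome, as a careful person would: the job done as asked, in the order asked, and still so for the second after the job is handed in, with the robot touching nothing.
Of pot1, pot2, pot3, bottle1, bottle2, bottle3 only 3 to 6 are there at a start; the rules pass over those that are not, and their reading is None.
At some moment in a run one of divider, pot1, pot2, pot3 may be knocked a few centimetres aside while the robot is not near it.
It also fails if it takes over 210 s, if anything falls off the work surface, if the arm or the gripper's body presses on something with over 40 N, if the wrist force passes 120 N, or if a joint passes its speed limit or range.

## Working session

There is one attempt and no reset: what is moved stays moved. The work goes in short steps, Python scripts to look and compute and a tool call to move; the robot and the scene stay as the last step left them, time stands still between calls to the robot, and variables do not carry over. Pictures are saved under pics/ and viewed, about 12 in all and at most 16, crops included, and the job is handed in when it is done.

Besides the shell and the picture viewer there is one more tool, called after "Call:" as a command line: name --argument value ..., lists and objects as JSON in quotes. move_arm: Moves the arm, as the interface text tells. Its arguments: {"type":"object","properties":{"increments":{"type":"array"},"force":{"type":"number"}},"required":["increments"]}

```bash
ls; mkdir -p pics
cat > h.py <<'E'
import numpy as np, cv2
from workcell import monitor, eyes, job
from scipy.spatial.transform import Rotation as Rn
def grab(n,save=None):
    f=eyes.grab_frame(n)
    if save: cv2.imwrite('pics/'+save,f['color'][:,:,::-1])
    np.savez('last_%s.npz'%n,**{k:np.asarray(v) for k,v in f.items()})
    return f
def cloud(f):
    K=np.array(f['camera_matrix']);D=np.array(f['dist_coeffs']);R=cv2.Rodrigues(np.array(f['rvec']))[0];t=np.array(f['tvec']).reshape(3)
    h,w=f['z_map'].shape
    u,v=np.meshgrid(np.arange(w),np.arange(h))
    p=cv2.undistortPoints(np.stack([u,v],-1).reshape(-1,1,2).astype(np.float64),K,D).reshape(h,w,2)
    z=f['z_map'][...,None].astype(float)
    P=np.concatenate([p*z,z],-1)
    W=(P-t)@R
    W[f['z_map']==0]=np.nan
    return W
def ray(f,uv,zp):
    K=np.array(f['camera_matrix']);D=np.array(f['dist_coeffs']);R=cv2.Rodrigues(np.array(f['rvec']))[0];t=np.array(f['tvec']).reshape(3)
    p=cv2.undistortPoints(np.array(uv,float).reshape(-1,1,2),K,D).reshape(-1,2)
    d=np.c_[p,np.ones(len(p))]@R; c=-R.T@t
    return c+d*((zp-c[2])/d[:,2])[:,None]
def load(n): return dict(np.load('last_%s.npz'%n))
E
python3 - <<'E'
from h import *
a=grab('scene','s0.png');b=grab('top','t0.png')
print(monitor.state())
for f in(a,b):
    R=cv2.Rodrigues(f['rvec'])[0];print(-R.T@np.array(f['tvec']).reshape(3),f['camera_matrix'][0][0])
E
```

```text
pics
{'time_s': 0.1, 'qpos': array([-7.01878947e+01,  1.83462519e+01,  8.96980407e+01, -5.93097139e-05,
        7.20443639e+01, -1.14503825e+00]), 'qvel': array([ 0.07225436, -0.0542563 , -0.12671396, -0.01958235, -0.04765074,
       -0.050696  ]), 'effort': array([ 6.27039262e-04, -4.13331378e+01, -2.32509363e+01,  7.30027515e-02,
        4.21419111e-02, -5.29274178e-05]), 'ee_pos': array([ 205.51777077, -536.54070735,  213.23098272]), 'ee_rot': array([-1.79911360e+02, -1.71527162e-03,  2.09571605e+01]), 'force': array([-0.34055744, -0.62316026, -0.05352777]), 'torque': array([ 2.29701326e-02, -7.37979294e-03, -1.28148023e-05]), 'gripper_width': 91.19624057857065}
[1577.02176914 -677.2221327  1081.16420909] 444.402767372929
[ 320.69795086  -48.11320001 1177.02157334] 374.2824956357031
```

View pics/s0.png

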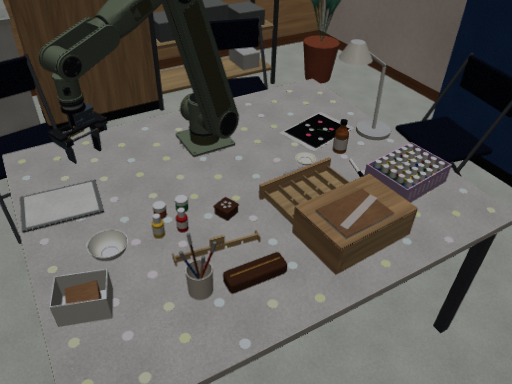

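View pics/t0.png

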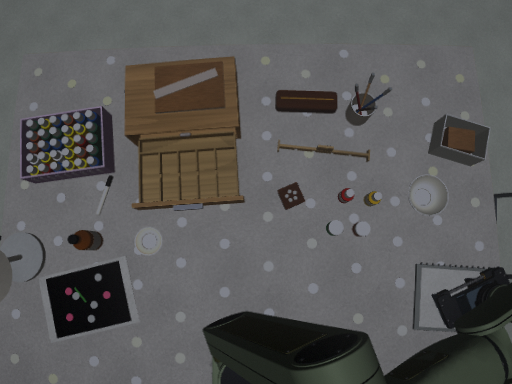

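Run:
```python
from h import *
for n,(u0,u1,v0,v1) in {'top':(265,395,130,250),'scene':(130,290,180,290)}.items():
    f=load(n);W=cloud(f);c=f['color'][v0:v1,u0:u1,::-1]
    cv2.imwrite(f'pics/crop_{n}.png',cv2.resize(c,None,fx=5,fy=5,interpolation=cv2.INTER_CUBIC))
    m=(W[...,2]>8);
    m[:, :]&=(W[...,2]<250)
    k=np.zeros_like(m);k[v0:v1,u0:u1]=1
    nl,l,st,ce=cv2.connectedComponentsWithStats((m&k).astype(np.uint8))
    for i in range(1,nl):
        if st[i,4]<8: continue
        p=W[l==i];zt=np.nanpercentile(p[:,2],97);q=p[p[:,2]>zt-8]
        print(n,st[i],'top z %.0f'%zt,'centre top',q.mean(0).round(0),'min',p.min(0).round(),'max',p.max(0).round())
# chest: top-view
f=load('top');W=cloud(f)
for uv in [(127,65),(236,58),(128,136),(239,131),(136,207),(242,200),(180,207),(203,206),(140,150),(236,140)]: print(uv,W[uv[1],uv[0]].round(0))
```

```text
top [277 139  93  22 447] top z 60 centre top [ 637. -252.   59.] min [ 603. -399.    8.] max [ 672. -103.   63.]
top [277 182  28  28 468] top z 46 centre top [ 488. -141.   42.] min [ 449. -182.    9.] max [ 529. -100.   49.]
top [338 188  17  15 185] top z 90 centre top [ 487. -313.   87.] min [ 467. -334.   11.] max [ 506. -292.   92.]
top [364 191  18  15 203] top z 90 centre top [ 477. -395.   87.] min [ 456. -412.    8.] max [ 496. -375.   92.]
top [326 220  18  16 219] top z 53 centre top [ 388. -275.   49.] min [ 365. -297.    9.] max [ 410. -251.   55.]
top [352 221  19  16 232] top z 53 centre top [ 383. -355.   50.] min [ 360. -379.    9.] max [ 406. -332.   55.]
scene [259 180  31  42 843] top z 70 centre top [481.  37.  68.] min [469.  -0.  10.] max [649. 139.  75.]
scene [174 195  14  36 398] top z 88 centre top [ 491. -315.   87.] min [ 366. -334.    8.] max [ 510. -253.   95.]
scene [213 197  26  23 378] top z 46 centre top [ 492. -145.   42.] min [ 448. -185.    8.] max [ 536. -103.   48.]
scene [152 201  14  37 386] top z 88 centre top [ 482. -395.   87.] min [ 361. -415.    8.] max [ 504. -335.   92.]
scene [ 172  230   88   60 1462] top z 193 centre top [ 771. -375.  195.] min [ 606. -425.    8.] max [ 819. -105.  202.]
scene [ 223  253   64   37 1415] top z 54 centre top [ 803. -205.   50.] min [ 767. -304.    8.] max [ 839. -106.   58.]
(127, 65) [893. 364. 122.]
(236, 58) [975.  30.  -1.]
(128, 136) [664. 349. 111.]
(239, 131) [685.  15.  73.]
(136, 207) [453. 328.  69.]
(242, 200) [473.   7.  58.]
(180, 207) [453. 194.  62.]
(203, 206) [464. 135.  -6.]
(140, 150) [641. 335.  35.]
(236, 140) [679.  29.  -1.]
```

View pics/crop_top.png

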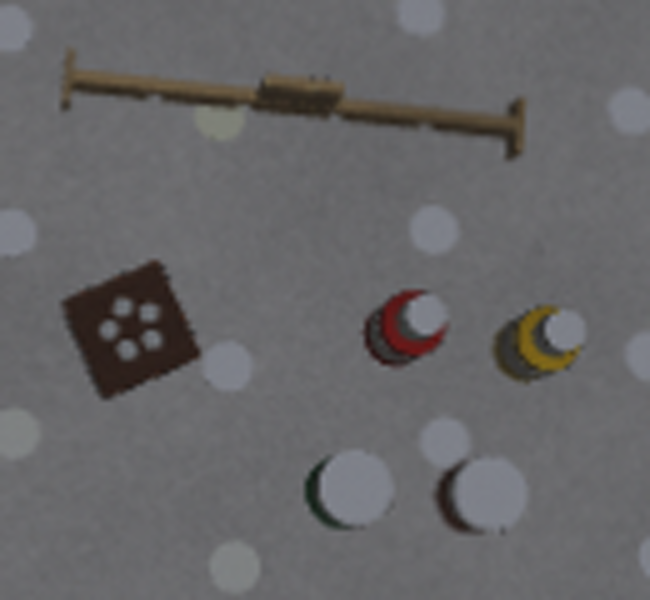

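View pics/crop_scene.png

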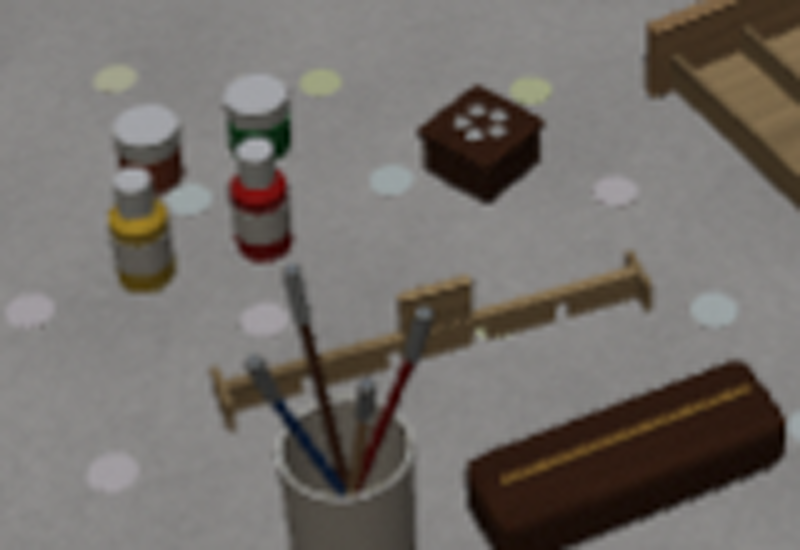

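Run:
```python
from h import *
for n in('top','scene'):
    f=load(n);W=cloud(f);X,Y,Z=np.moveaxis(W,-1,0)
    def lf(m,s):
        P=W[m][:,:2]; 
        vx,vy,x0,y0=cv2.fitLine(P.astype(np.float32),cv2.DIST_HUBER,0,.01,.01).ravel()
        if vy<0:vx,vy=-vx,-vy
        t=(P-[x0,y0])@[vx,vy];lo,hi=np.percentile(t,[.5,99.5]);n_=(P-[x0,y0])@[vy,-vx]
        print(n,s,'yaw %.2f'%np.degrees(np.arctan2(-vx,vy)),'ends',(x0+vx*lo).round(1),(y0+vy*lo).round(1),(x0+vx*hi).round(1),(y0+vy*hi).round(1),'mid',(x0+vx*(lo+hi)/2).round(1),(y0+vy*(lo+hi)/2).round(1),'w',np.percentile(n_,[2,98]).round(1),len(P))
    d=(X>590)&(X<690)&(Y>-410)&(Y<-95)
    lf(d&(Z>16)&(Z<32),'divider'); lf(d&(Z>45)&(Z<64),'tab')
    lf((X>430)&(X<510)&(Y>0)&(Y<345)&(Z>64)&(Z<76),'panel')
    lf((X>640)&(X<720)&(Y>0)&(Y<370)&(Z>115)&(Z<130),'chestfront')
    # side outer ends of drawer
    m=(X>500)&(X<640)&(Y>-5)&(Y<345)&(Z>34)&(Z<50)
    for xx in (520,560,600,640):
        mm=m&(abs(X-xx)<8); h,e=np.histogram(Y[mm],bins=np.arange(0,345,5)); print(xx,[(int(a),int(b)) for a,b in zip(e,h) if b>0])
```

```text
top divider yaw -6.89 ends 618.6 -398.1 654.1 -104.7 mid 636.3 -251.4 w [-13.2  15.5] 300
top tab yaw -7.67 ends 632.6 -275.2 639.1 -226.9 mid 635.8 -251.0 w [-3.2  5.4] 62
top panel yaw 3.53 ends 478.9 6.6 458.3 340.4 mid 468.6 173.5 w [-18.1   7.5] 569
top chestfront yaw 1.95 ends 701.9 17.9 690.3 358.0 mid 696.1 188.0 w [-24.   24.9] 1684
520 [(20, 6), (25, 2), (85, 5), (90, 3), (145, 5), (150, 5), (200, 7), (205, 5), (260, 5), (265, 5), (325, 8), (330, 2)]
560 [(20, 3), (25, 5), (85, 3), (90, 3), (145, 1), (150, 1), (200, 1), (205, 1), (265, 4), (325, 5), (330, 5)]
600 [(25, 10), (90, 7), (95, 3), (150, 5), (205, 9), (210, 5), (265, 9), (270, 3), (325, 1), (330, 9), (335, 1)]
640 [(25, 2), (30, 2), (90, 1), (95, 2), (125, 1), (130, 1), (135, 1), (140, 1), (145, 4), (150, 3), (155, 2), (160, 2), (165, 1), (170, 2), (175, 4), (180, 4), (185, 2), (190, 3), (195, 3), (200, 1), (205, 4), (210, 4), (215, 3), (220, 4), (225, 4), (230, 2), (235, 4), (240, 2), (245, 4), (250, 4), (255, 3), (260, 4), (265, 3), (270, 2), (275, 2), (280, 1), (285, 1), (290, 2), (295, 3), (300, 2), (305, 3), (310, 1), (325, 2), (330, 2), (335, 3)]
scene divider yaw -6.96 ends 621.8 -399.4 657.5 -106.7 mid 639.6 -253.0 w [-14.4  12.4] 283
scene tab yaw -4.87 ends 637.8 -278.9 641.9 -230.0 mid 639.8 -254.4 w [-8.4  4.6] 71
scene panel yaw 3.64 ends 482.8 2.5 461.6 335.6 mid 472.2 169.0 w [-16.4   8.8] 271
scene chestfront yaw 1.73 ends 703.7 14.7 693.3 358.0 mid 698.5 186.4 w [-23.3  22.8] 798
520 [(15, 2), (20, 4), (80, 4), (85, 4), (140, 7), (145, 2), (150, 1), (200, 6), (205, 1), (260, 6), (265, 2), (320, 1), (325, 5), (330, 3)]
560 [(15, 2), (20, 6), (25, 2), (80, 1), (85, 6), (140, 2), (145, 1), (200, 4), (210, 2), (265, 2), (330, 5), (335, 2)]
600 [(20, 3), (25, 5), (85, 4), (90, 5), (95, 1), (145, 3), (150, 3), (200, 1), (205, 2), (210, 2), (215, 1), (260, 1), (265, 2), (270, 1), (330, 1)]
640 [(20, 2), (25, 3)]
```

```bash
cat >> h.py <<'E'
def plan(wps,jaw=1.0,p=None,yaw=None,vmax=55):
    """wps: list of (x,y,z,yaw) ; prints rows in tool axes, tool pointing down"""
    s=monitor.state()
    if p is None: p=np.array(s['ee_pos']);yaw=Rn.from_euler('xyz',s['ee_rot'],degrees=True).as_matrix();yaw=np.degrees(np.arctan2(yaw[1,0],yaw[0,0]))
    rows=[]
    for x,y,z,w in wps:
        q=np.array([x,y,z],float);n=max(1,int(np.ceil(max(np.linalg.norm(q-p)/vmax,abs(w-yaw)/10.3))))
        for i in range(n):
            a=np.radians(yaw);d=(q-p)/n
            t=[d[0]*np.cos(a)+d[1]*np.sin(a),d[0]*np.sin(a)-d[1]*np.cos(a),-d[2]]
            rows.append([jaw]+[round(float(v)/10,1) for v in t]+[0,0,round(-np.radians((w-yaw)/n),3)])
            yaw+=(w-yaw)/n if i==0 else 0
            if i==0: dy=rows[-1][-1]
            else: yaw+=-np.degrees(dy)
            rows[-1][-1]=dy
        p=q;yaw=w
    print(len(rows),'rows');[print(r) for r in rows]
    return rows
def fix(x,y,z,yaw):
    s=monitor.state();print('at',np.round(s['ee_pos'],1),np.round(s['ee_rot'],2),'F',np.round(s['force'],1),'w',round(s['gripper_width'],1),'t',s['time_s'])
    return plan([(x,y,z,yaw)])
E
python3 - <<'E'
from h import *
plan([(637,-252,170,83)],vmax=52)
E
```

```text
10 rows
[1.0, 5.0, -1.1, 0.4, 0, 0, np.float64(-0.108)]
[1.0, 5.1, -0.6, 0.4, 0, 0, np.float64(-0.108)]
[1.0, 5.2, -0.0, 0.4, 0, 0, np.float64(-0.108)]
[1.0, 5.1, 0.6, 0.4, 0, 0, np.float64(-0.108)]
[1.0, 5.0, 1.1, 0.4, 0, 0, np.float64(-0.108)]
[1.0, 4.9, 1.6, 0.4, 0, 0, np.float64(-0.108)]
[1.0, 4.7, 2.2, 0.4, 0, 0, np.float64(-0.108)]
[1.0, 4.4, 2.7, 0.4, 0, 0, np.float64(-0.108)]
[1.0, 4.1, 3.1, 0.4, 0, 0, np.float64(-0.108)]
[1.0, 3.8, 3.5, 0.4, 0, 0, np.float64(-0.108)]
```

Call:
move_arm --increments '[[[1,5.0,-1.1,0.4,0,0,-0.108],[1,5.1,-0.6,0.4,0,0,-0.108],[1,5.2,0,0.4,0,0,-0.108],[1,5.1,0.6,0.4,0,0,-0.108],[1,5.0,1.1,0.4,0,0,-0.108],[1,4.9,1.6,0.4,0,0,-0.108],[1,4.7,2.2,0.4,0,0,-0.108],[1,4.4,2.7,0.4,0,0,-0.108],[1,4.1,3.1,0.4,0,0,-0.108],[1,3.8,3.5,0.4,0,0,-0.108]]]' --force 30

```text
time_s: 1.35
ee_pos: [640.8, -240.3, 167.1]
ee_rot: [-179.6, -0.2, 84.5]
force: [-0.4, -0.2, 0.3]
gripper_width: 91.5
```

Run:
```python
from h import *
fix(637,-252,170,83)
a=grab('wrist','w1.png');W=cloud(a);R=cv2.Rodrigues(a['rvec'])[0];print(-R.T@np.array(a['tvec']).reshape(3))
```

```text
at [ 640.8 -240.3  167.1] [-179.61   -0.19   84.48] F [-0.4 -0.2  0.3] w 91.5 t 1.35
1 rows
[1.0, -1.2, -0.3, -0.3, 0, 0, np.float64(0.026)]
[ 648.96534703 -169.60944427  338.22907615]
```

View pics/w1.png

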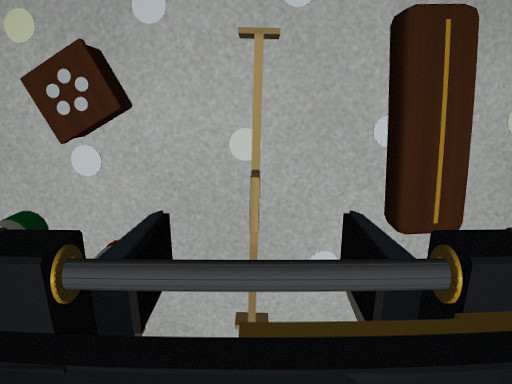

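Run:
```python
from h import *
f=load('wrist');W=cloud(f)
X,Y,Z=np.moveaxis(W,-1,0);hsv=cv2.cvtColor(f['color'],cv2.COLOR_RGB2HSV)
m=(hsv[...,1]>70)
def rowmid(r,zp,lo=225,hi=290):
    c=np.where(m[r,lo:hi])[0]+lo
    return ray(f,[(c.min(),r),(c.max(),r)],zp)
for r in (50,80,110,140,160): a=rowmid(r,24);print(r,a.mean(0).round(1),(a[1]-a[0]).round(1))
for r in (178,190,200,210,220,228): a=rowmid(r,60);print('tab',r,a.mean(0).round(1),(a[1]-a[0]).round(1))
for r in range(26,42,3): a=rowmid(r,24);print('foot',r,a.mean(0).round(1),(a[1]-a[0]).round(1))
d=(X>590)&(X<690)&(Y>-420)&(Y<-80)&(Z>45)&(Z<66);d[240:]=0
print('tab depth',np.percentile(W[d],[2,50,98],axis=0).round(1))
d=(X>590)&(X<690)&(Y>-420)&(Y<-80)&(Z>15)&(Z<30);d[240:]=0;print(np.percentile(W[d],[1,50,99],axis=0).round(1))
```

```text
50 [ 653.5 -123.6   24. ] [ 6.  -0.6  0. ]
80 [ 650.2 -148.5   24. ] [ 6.1 -0.6  0. ]
110 [ 646.9 -174.1   24. ] [ 6.2 -0.6  0. ]
140 [ 643.9 -200.7   24. ] [ 5.4 -0.5  0. ]
160 [ 641.6 -218.9   24. ] [ 6.4 -0.6  0. ]
tab 178 [ 640.6 -228.2   60. ] [ 6.6 -0.6  0. ]
tab 190 [ 639.6 -238.4   60. ] [ 6.6 -0.6  0. ]
tab 200 [ 637.9 -246.9   60. ] [ 6.7 -0.6  0. ]
tab 210 [ 637.1 -255.7   60. ] [ 6.8 -0.6  0. ]
tab 220 [ 636.2 -264.6   60. ] [ 6.8 -0.6  0. ]
tab 228 [ 635.  -271.8   60. ] [ 6.  -0.6  0. ]Traceback (most recent call last):
  File "<stdin>", line 10, in <module>
  File "<stdin>", line 7, in rowmid
    return umr_minimum(a, axis, None, out, keepdims, initial, where)
ValueError: zero-size array to reduction operation minimum which has no identity
```

Call:
move_arm --increments '[[[1,-1.0,-0.4,3.0,0,0,0.027],[1,0,0,4.5,0,0,0],[1,0,0,4.0,0,0,0],[1,0,0,1.5,0,0,0],[1,0,0,0,0,0,0]]]'

```text
time_s: 2.02
ee_pos: [642.3, -242.1, 30.8]
ee_rot: [-179.8, -0.4, 83.4]
force: [-0.3, -0.2, 0.2]
gripper_width: 91.6
```

Run:
```python
from h import *
fix(638,-251,26,82.9)
```

```text
at [ 642.3 -242.1   30.8] [-179.78   -0.45   83.41] F [-0.3 -0.2  0.2] w 91.6 t 2.025
1 rows
[1.0, -0.9, -0.3, 0.5, 0, 0, np.float64(0.009)]
```

Call:
move_arm --increments '[[[1,-1.0,-0.4,0.5,0,0,0.009],[1,0,0,0,0,0,0]]]'

```text
time_s: 2.28
ee_pos: [638.4, -253.2, 28.3]
ee_rot: [180.0, -0.4, 82.9]
force: [0.5, -0.0, 0.6]
gripper_width: 91.4
```

Run:
```python
from h import *
fix(638,-251,26,82.9)
```

```text
at [ 638.4 -253.2   28.3] [179.96  -0.35  82.85] F [ 0.5 -0.   0.6] w 91.4 t 2.275
1 rows
[1.0, 0.2, -0.1, 0.2, 0, 0, np.float64(-0.001)]
```

Call:
move_arm --increments '[[[0,0.2,-0.1,0.2,0,0,0],[0,0,0,0,0,0,0],[0,0,0,0,0,0,0],[0,0,0,0,0,0,0],[0,0,0,0,0,0,0],[0,0,0,0,0,0,0],[0,0,0,0,0,0,0],[0,0,0,0,0,0,0]]]' --force 35

```text
time_s: 3.28
ee_pos: [638.9, -251.4, 28.7]
ee_rot: [179.7, -0.3, 82.8]
force: [-0.9, -0.4, 0.4]
gripper_width: 13.7
```

Run:
```python
from h import *
plan([(638,-251,130,82.8),(490,50,250,93.5)],jaw=0)
```

```text
9 rows
[0, 0.0, -0.0, -5.1, 0, 0, np.float64(0.0)]
[0, 0.0, -0.0, -5.1, 0, 0, np.float64(0.0)]
[0, 4.0, -2.6, -1.7, 0, 0, np.float64(-0.027)]
[0, 4.1, -2.5, -1.7, 0, 0, np.float64(-0.027)]
[0, 4.1, -2.4, -1.7, 0, 0, np.float64(-0.027)]
[0, 4.2, -2.3, -1.7, 0, 0, np.float64(-0.027)]
[0, 4.3, -2.2, -1.7, 0, 0, np.float64(-0.027)]
[0, 4.3, -2.1, -1.7, 0, 0, np.float64(-0.027)]
[0, 4.4, -2.0, -1.7, 0, 0, np.float64(-0.027)]
```

Call:
move_arm --increments '[[[0,0,0,0,0,0,0],[0,0,0,0,0,0,0],[0,0,0,-3.0,0,0,0],[0,0,0,0,0,0,0]]]'

```text
time_s: 3.78
ee_pos: [638.3, -251.4, 58.2]
ee_rot: [179.8, -0.3, 82.8]
force: [0.5, -0.4, -1.3]
gripper_width: 7.9
```

Call:
move_arm --increments '[[[0,0,0,-3.0,0,0,0],[0,0,0,-4.0,0,0,0],[0,4.0,-2.6,-1.7,0,0,-0.027],[0,4.1,-2.5,-1.7,0,0,-0.027],[0,4.1,-2.4,-1.7,0,0,-0.027],[0,4.2,-2.3,-1.7,0,0,-0.027],[0,4.3,-2.2,-1.7,0,0,-0.027],[0,4.3,-2.1,-1.7,0,0,-0.027],[0,3,-1,-1.7,0,0,-0.027],[0,0,0,0,0,0,0]]]'

```text
time_s: 5.03
ee_pos: [491.0, 43.7, 241.1]
ee_rot: [-179.2, -0.7, 93.9]
force: [-0.3, -0.3, -1.0]
gripper_width: 8.1
```

Run:
```python
from h import *
a=grab('wrist','w2.png')
fix(500,60,250,93.5)
```

```text
at [490.8  42.7 240.2] [-179.05   -0.71   93.83] F [-0.3  0.1 -0.9] w 7.9 t 5.075
1 rows
[1.0, 1.7, 1.0, -1.0, 0, 0, np.float64(0.006)]
```

View pics/w2.png

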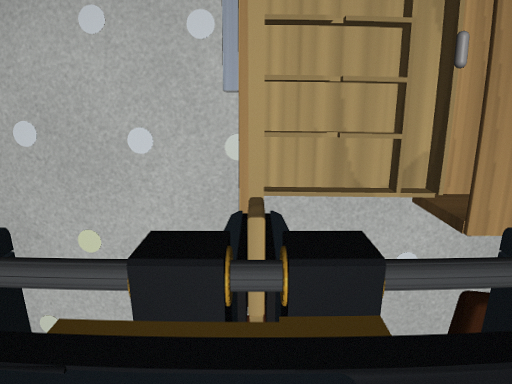

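Run:
```python
from h import *
f=load('wrist');W=cloud(f);X,Y,Z=np.moveaxis(W,-1,0)
c=cv2.resize(f['color'][0:215,235:512,::-1],None,fx=2.8,fy=2.8,interpolation=cv2.INTER_CUBIC);cv2.imwrite('pics/w2c.png',c)
for r in (60,100,160): print(r,[(u,*W[r,u].round(0).astype(int)) for u in range(236,275,4) if np.isfinite(W[r,u]).all()])
# partition rows
for rc in (19,78,134):
    for u in range(290,400,6):
        k=np.nanargmax(Z[max(rc-8,0):rc+9,u]);print((u,k+max(rc-8,0)),W[k+max(rc-8,0),u].round(1),end=' ')
    print()
```

```text
60 [(236, np.int64(461), np.int64(157), np.int64(62)), (240, np.int64(466), np.int64(156), np.int64(70)), (244, np.int64(470), np.int64(157), np.int64(71)), (248, np.int64(473), np.int64(157), np.int64(69)), (252, np.int64(483), np.int64(136), np.int64(238)), (256, np.int64(485), np.int64(136), np.int64(238)), (260, np.int64(487), np.int64(136), np.int64(238)), (264, np.int64(488), np.int64(165), np.int64(18)), (268, np.int64(493), np.int64(165), np.int64(17)), (272, np.int64(497), np.int64(165), np.int64(19))]
100 [(236, np.int64(459), np.int64(120), np.int64(-1)), (240, np.int64(468), np.int64(119), np.int64(70)), (244, np.int64(472), np.int64(120), np.int64(68)), (248, np.int64(482), np.int64(117), np.int64(237)), (252, np.int64(484), np.int64(117), np.int64(237)), (256, np.int64(486), np.int64(117), np.int64(236)), (260, np.int64(488), np.int64(117), np.int64(239)), (264, np.int64(492), np.int64(122), np.int64(18)), (268, np.int64(496), np.int64(123), np.int64(18)), (272, np.int64(500), np.int64(123), np.int64(18))]
160 [(236, np.int64(463), np.int64(50), np.int64(0)), (240, np.i
[... 2044 characters left out ...]
.5] (302, np.int64(133)) [534.4  90.3  42.2] (308, np.int64(133)) [540.7  90.8  42.7] (314, np.int64(133)) [547.1  91.3  42.6] (320, np.int64(134)) [553.6  90.7  42.5] (326, np.int64(137)) [560.2  88.1  43.2] (332, np.int64(134)) [568.9  91.   30.8] (338, np.int64(136)) [574.5  89.6  36.3] (344, np.int64(135)) [579.1  91.6  43.8] (350, np.int64(137)) [586.   90.   43.1] (356, np.int64(133)) [591.8  94.7  43.3] (362, np.int64(137)) [599.2  90.9  42.1] (368, np.int64(137)) [605.3  91.5  43.2] (374, np.int64(136)) [611.7  93.   43.2] (380, np.int64(134)) [617.9  95.6  43.1] (386, np.int64(136)) [624.4  94.1  43.9] (392, np.int64(138)) [631.4  92.5  43.4] (398, np.int64(135)) [637.5  96.2  43.4]
```

View pics/w2c.png

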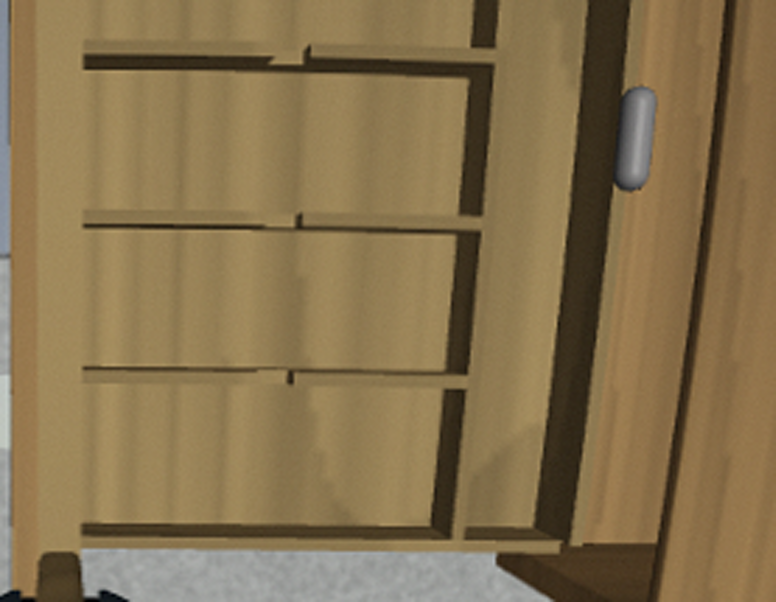

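Run:
```python
from h import *
f=load('wrist');W=cloud(f);X,Y,Z=np.moveaxis(W,-1,0)
E=ray(f,[(340,135.5),(341.6,79),(345,20)],42);print(E.round(1))
# per-partition: centreline + notch extents from depth, dense
pts=[]
for y0 in (90,149,208):
    m=(abs(Y-y0-(X-566)*.06)<5)&(X>500)&(X<632);
    xs=X[m];zs=Z[m];hi=m&(Z>40)
    vx,vy,px,py=cv2.fitLine(W[hi][:,:2].astype(np.float32),cv2.DIST_HUBER,0,.01,.01).ravel()
    lowx=np.sort(xs[(zs>26)&(zs<35)]);lx=xs[zs>40]
    print(y0,'yaw %.2f'%np.degrees(np.arctan(vy/vx)),'y at 566: %.1f'%(py+(566-px)*vy/vx),'low',lowx.round(1)[:3],lowx.round(1)[-3:],'solid left max %.1f right min %.1f'%(lx[lx<567].max(),lx[lx>567].min()))
m=(Z>38)&(Z<48)&(X>520)&(X<640)&(Y>15)&(Y<45)
vx,vy,px,py=cv2.fitLine(W[m][:,:2].astype(np.float32),cv2.DIST_HUBER,0,.01,.01).ravel();print('side',np.degrees(np.arctan(vy/vx)),py+(566-px)*vy/vx)
```

```text
[[575.3  90.7  42. ]
 [570.1 148.8  42. ]
 [567.1 206.5  42. ]]
90 yaw 6.11 y at 566: 88.3 low [500.5 501.6 502.7] [628.7 630.5 631.6] solid left max 564.3 right min 574.8
149 yaw 3.42 y at 566: 149.7 low [500.5 515.2 540.7] [629.1 630.1 631.1] solid left max 558.2 right min 570.5
208 yaw 3.52 y at 566: 208.5 low [500.1 500.3 501.1] [630.9 631.2 631.7] solid left max 555.0 right min 567.0
side 3.4294991 25.929031
```

Run:
```python
from h import *
f=load('wrist')
print(ray(f,[(249,198),(265,198)],273.5).round(1))
plan([(562.6,179,150,93.5)],jaw=0,vmax=45)
```

```text
[[486.5  76.1 273.5]
 [493.2  76.6 273.5]]
4 rows
[0, 3.3, 2.0, 2.3, 0, 0, np.float64(0.001)]
[0, 3.3, 2.0, 2.3, 0, 0, np.float64(0.001)]
[0, 3.3, 2.0, 2.3, 0, 0, np.float64(0.001)]
[0, 3.3, 2.0, 2.3, 0, 0, np.float64(0.001)]
```

Run:
```python
from h import *
f=load('wrist');W=cloud(f)
for r in range(180,240,3): print(r,W[r,257].round(1),f['color'][r,257])
print(monitor.state()['ee_pos'])
```

```text
180 [489.4  76.6 237.5] [156 134  89]
183 [489.5  74.8 236.8] [158 135  90]
186 [489.6  73.3 237.3] [158 134  90]
189 [489.8  71.6 236.8] [158 135  89]
192 [489.9  70.  237. ] [157 134  89]
195 [490.   68.3 236.8] [159 137  90]
198 [490.1  68.2 242.3] [65 52 30]
201 [490.1  68.1 248. ] [70 58 35]
204 [490.2  67.8 252.2] [67 53 32]
207 [490.3  67.6 257. ] [78 64 38]
210 [490.3  67.6 261.8] [80 66 41]
213 [490.4  67.6 266.4] [74 59 36]
216 [490.4  67.9 271.7] [82 66 39]
219 [490.5  66.9 272.7] [159 138  90]
222 [490.6  65.5 272.5] [161 138  92]
225 [490.7  64.2 272.8] [160 138  91]
228 [490.8  62.8 272.8] [162 137  90]
231 [490.9  61.1 271.8] [161 138  90]
234 [491.   59.9 272.3] [161 137  91]
237 [491.1  58.3 271.8] [161 138  92]
[490.83423716  42.74182648 240.17318394]
```

Call:
move_arm --increments '[[[0,3.3,2.0,2.3,0,0,0],[0,3.3,2.0,2.3,0,0,0],[0,3.3,2.0,2.3,0,0,0.005],[0,3.3,1.5,2.0,0,0,0],[0,0,0,0,0,0,0]]]'

```text
time_s: 5.7
ee_pos: [558.3, 177.0, 140.8]
ee_rot: [-178.6, -0.3, 93.1]
force: [-1.2, 0.6, -1.0]
gripper_width: 7.2
```

Run:
```python
from h import *
fix(562.6,179,85,93.5)
```

```text
at [558.3 177.  140.8] [-178.58   -0.34   93.07] F [-1.2  0.6 -1. ] w 7.2 t 5.7
2 rows
[1.0, 0.1, 0.2, 2.8, 0, 0, np.float64(-0.004)]
[1.0, 0.1, 0.2, 2.8, 0, 0, np.float64(-0.004)]
```

Call:
move_arm --increments '[[[0,0.1,0.3,2.5,-0.02,0,0],[0,0.1,0.1,2.0,0,0,0],[0,0,0,0,0,0,0]]]'

```text
time_s: 6.08
ee_pos: [561.6, 174.6, 92.2]
ee_rot: [-179.5, -0.1, 92.9]
force: [-0.5, -1.0, -1.0]
gripper_width: 7.9
```

Run:
```python
from h import *
fix(562.6,179,77,93.5)
f=grab('wrist','w3.png')
```

```text
at [561.6 174.6  92.2] [-1.7953e+02 -1.5000e-01  9.2870e+01] F [-0.5 -1.  -1. ] w 7.9 t 6.075
1 rows
[1.0, 0.4, 0.1, 1.5, 0, 0, np.float64(-0.011)]
```

View pics/w3.png

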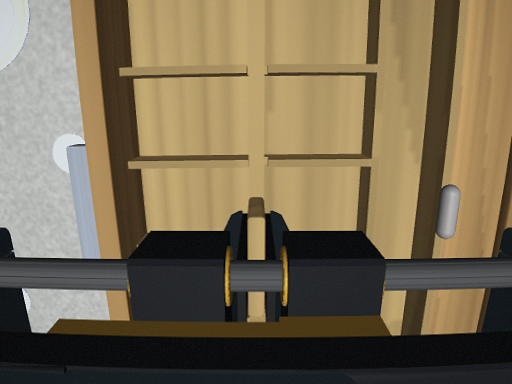

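Call:
move_arm --increments '[[[0,0.5,0.1,1.0,-0.008,0,-0.011],[0,0,0,0,0,0,0]]]'

```text
time_s: 6.38
ee_pos: [563.9, 179.2, 84.1]
ee_rot: [179.7, -0.2, 93.5]
force: [0.4, -0.3, -0.6]
gripper_width: 7.9
```

Run:
```python
from h import *
fix(562.6,179,50,93.5)
```

```text
at [563.9 179.2  84.1] [179.73  -0.19  93.46] F [ 0.4 -0.3 -0.6] w 7.9 t 6.375
1 rows
[1.0, -0.0, -0.1, 3.4, 0, 0, np.float64(-0.001)]
```

Call:
move_arm --increments '[[[0,0,-0.1,1.2,0,0,0],[0,0,0,0.8,0,0,0],[0,0,0,0.6,0,0,0],[0,0,0,0.5,0,0,0],[0,0,0,0.4,0,0,0],[0,0,0,0,0,0,0]]]'

```text
time_s: 7.12
ee_pos: [563.4, 179.5, 47.3]
ee_rot: [179.7, -0.2, 93.5]
force: [0.5, -0.0, -1.2]
gripper_width: 7.6
```

Call:
move_arm --increments '[[[0,0,0,0.3,0,0,0],[0,0,0,0.2,0,0,0],[0,0,0,0,0,0,0]]]'

```text
time_s: 7.5
ee_pos: [566.6, 179.8, 47.3]
ee_rot: [179.2, -0.3, 93.5]
force: [0.4, 0.6, -1.1]
gripper_width: 7.9
```

Call:
move_arm --increments '[[[0,0,0,0.2,0,0,0],[0,0,0,0,0,0,0]]]'

```text
time_s: 7.75
ee_pos: [567.4, 180.0, 46.8]
ee_rot: [179.1, -0.3, 93.5]
force: [0.7, 0.5, -1.5]
gripper_width: 7.5
```

Run:
```python
from h import *
fix(562.6,179,50,93.5)
f=grab('wrist','w4.png');W=cloud(f);X,Y,Z=np.moveaxis(W,-1,0)
m=(X>555)&(X<575)&(Y>215)&(Y<330)&(Z>20)
for y in range(220,330,10):
    k=m&(abs(Y-y)<5)&(Z>np.nanmax(Z[m&(abs(Y-y)<5)])-4);print(y,W[k].mean(0).round(1))
g=grab('top');W=cloud(g);X,Y,Z=np.moveaxis(W,-1,0)
m=(X>430)&(X<510)&(Y>0)&(Y<345)&(Z>64)&(Z<76);print('panel',W[m].mean(0))
```

```text
at [567.4 180.   46.8] [179.06  -0.29  93.5 ] F [ 0.7  0.5 -1.5] w 7.5 t 7.75
1 rows
[1.0, -0.1, -0.5, -0.3, 0, 0, np.float64(-0.0)]
220 [569.1 216.8 149. ]
230 [564.4 230.   42.5]
240 [563.8 240.   42.4]
250 [563.2 250.   42.5]
260 [562.6 260.   42.5]
270 [565.5 269.3  42.3]
280 [561.5 280.1  42.4]
290 [560.8 290.1  42.4]
300 [560.6 297.3  42.4]
310 [574.8 305.6  20.1]Traceback (most recent call last):
  File "<stdin>", line 6, in <module>
    res = np.fmax.reduce(a, axis=axis, out=out, **kwargs)
ValueError: zero-size array to reduction operation fmax which has no identity
```

Call:
move_arm --increments '[[[0.35,0,0,0,0,0,0],[0.35,0,0,0,0,0,0],[0.35,0,0,0,0,0,0],[0.35,0,0,0,0,0,0],[0.35,0,0,-3,0.015,0,0],[0.6,0,0,-5,0,0,0],[1,0,0,-5,0,0,0],[1,0,0,-5,0,0,0],[1,0,0,0,0,0,0]]]'

```text
time_s: 8.93
ee_pos: [566.6, 179.1, 230.2]
ee_rot: [-179.9, -0.3, 93.5]
force: [0.4, 0.1, -0.4]
gripper_width: 69.4
```

Run:
```python
from h import *
f=grab('top','t1.png');W=cloud(f);X,Y,Z=np.moveaxis(W,-1,0)
f2=grab('wrist','w5.png')
c=f['color'][:,:,::-1].copy()
cv2.imwrite('pics/both.png',np.vstack([c[120:260,100:400].repeat(2,0).repeat(2,1)[:280,:512],f2['color'][:300,:,::-1]]))
s=monitor.state();print(s['ee_pos'],s['ee_rot'],s['gripper_width'],s['time_s'])
for nm,x,y in(('b1',487,-313),('b2',477,-395),('p1',388,-275),('p2',383,-355)):
    m=(abs(X-x)<40)&(abs(Y-y)<40)&(Z>40);q=W[m];q=q[q[:,2]>np.percentile(q[:,2],97)-6];print(nm,q.mean(0).round(1))
```

```text
[564.1418558  178.40407302 225.52508183] [-1.79338150e+02 -1.36814856e-01  9.35038967e+01] 77.11805972698491 9.025
b1 [ 487.2 -313.2   88.2]
b2 [ 477.1 -395.2   88.2]
p1 [ 388.9 -274.3   50.3]
p2 [ 382.9 -354.2   50.2]
```

View pics/both.png

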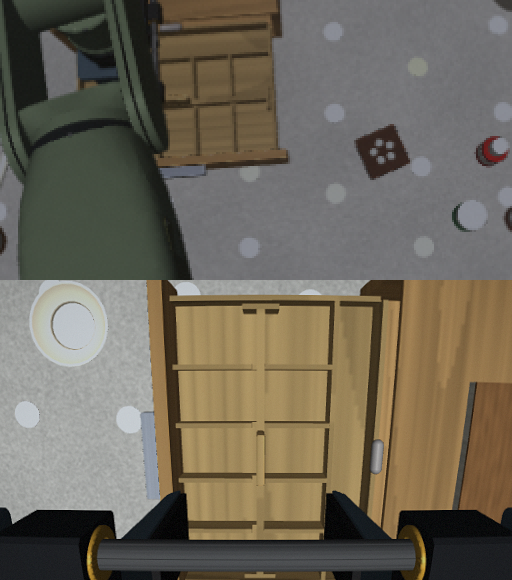

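Run:
```python
from h import *
f=load('wrist');W=cloud(f);X,Y,Z=np.moveaxis(W,-1,0)
m=(Z>38)&(Z<47)&(abs(X-(567-.061*(Y-179)))<7)&(Y>212)&(Y<310)
# only mid-lane beam points
m&=(abs(Y-238)<20)|(abs(Y-297)<15)
vx,vy,x0,y0=cv2.fitLine(W[m][:,:2].astype(np.float32),cv2.DIST_HUBER,0,.01,.01).ravel()
print('beam x at 179: %.1f'%(x0+(179-y0)*vx/vy),'yaw %.2f'%np.degrees(np.arctan(-vx/vy)),'z',W[m][:,2].mean())
for y0 in (149,208,267):
    m=(abs(Y-y0-(X-566)*.061)<6)&(abs(X-600)<25)&(Z>38)&(Z<47);print(y0,np.median(W[m],0).round(1),m.sum())
x,y=567,179
a=np.radians(3.5)
for n,(u,v) in {'bR+59':(39,59),'bR-59':(39,-59),'pF+59':(-39,59),'pF-59':(-39,-59)}.items(): print(n,(x+u*np.cos(a)-v*np.sin(a)).round(1),(y+u*np.sin(a)+v*np.cos(a)).round(1))
plan([(487,-313,150,90)],vmax=60)
```

```text
beam x at 179: 567.6 yaw 3.37 z 42.1314846046863
149 [600.  152.3  42.1] 264
208 [600.2 211.3  42.2] 241
267 [600.3 269.9  42.1] 300
bR+59 602.3 240.3
bR-59 609.5 122.5
pF+59 524.5 235.5
pF-59 531.7 117.7
9 rows
[1.0, -5.4, -1.2, 0.8, 0, 0, np.float64(0.007)]
[1.0, -5.4, -1.2, 0.8, 0, 0, np.float64(0.007)]
[1.0, -5.4, -1.1, 0.8, 0, 0, np.float64(0.007)]
[1.0, -5.4, -1.1, 0.8, 0, 0, np.float64(0.007)]
[1.0, -5.4, -1.0, 0.8, 0, 0, np.float64(0.007)]
[1.0, -5.4, -1.0, 0.8, 0, 0, np.float64(0.007)]
[1.0, -5.4, -1.0, 0.8, 0, 0, np.float64(0.007)]
[1.0, -5.4, -0.9, 0.8, 0, 0, np.float64(0.007)]
[1.0, -5.5, -0.9, 0.8, 0, 0, np.float64(0.007)]
```

Call:
move_arm --increments '[[[1,-5.4,-1.2,0.8,0,0,0.007],[1,-5.4,-1.2,0.8,0,0,0.007],[1,-5.4,-1.1,0.8,0,0,0.007],[1,-5.4,-1.1,0.8,0,0,0.007],[1,-5.4,-1.0,0.8,0,0,0.007],[1,-5.4,-1.0,0.8,0,0,0.007],[1,-5.4,-1.0,0.8,0,0,0.007],[1,-5.4,-0.9,0.8,0,0,0.007],[1,-4.5,-0.9,0.8,0,0,0.007],[1,0,0,0,0,0,0]]]'

```text
time_s: 10.28
ee_pos: [471.2, -311.9, 129.6]
ee_rot: [-177.3, -0.7, 90.0]
force: [-0.4, -0.2, 0.1]
gripper_width: 91.4
```

Run:
```python
from h import *
fix(487,-313,57,90)
```

```text
at [ 471.2 -311.9  129.6] [-177.25   -0.72   89.96] F [-0.4 -0.2  0.1] w 91.4 t 10.275
2 rows
[1.0, -0.1, 0.8, 3.6, 0, 0, np.float64(-0.0)]
[1.0, -0.1, 0.8, 3.6, 0, 0, np.float64(-0.0)]
```

Call:
move_arm --increments '[[[1,-0.1,1.6,0,-0.045,0,0],[1,0,0,2.0,0,0,0],[1,0,0,2.5,0,0,0],[1,0,0,1.5,0,0,0],[1,0,0,0,0,0,0]]]'

```text
time_s: 10.9
ee_pos: [484.0, -305.5, 61.0]
ee_rot: [-179.3, -1.3, 90.0]
force: [0.4, 0.5, 0.5]
gripper_width: 91.0
```

Run:
```python
from h import *
fix(487,-313,57,90)
```

```text
at [ 484.  -305.5   61. ] [-179.3    -1.28   90.02] F [0.4 0.5 0.5] w 91.0 t 10.9
1 rows
[1.0, -0.7, 0.3, 0.4, 0, 0, np.float64(0.0)]
```

Call:
move_arm --increments '[[[1,-0.7,0.3,0.4,-0.01,-0.02,0],[1,0,0,0,0,0,0],[0,0,0,0,0,0,0],[0,0,0,0,0,0,0],[0,0,0,0,0,0,0],[0,0,0,0,0,0,0],[0,0,0,0,0,0,0],[0,0,0,0,0,0,0],[0,0,0,0,0,0,0],[0,0,0,0,0,0,0]]]' --force 25

```text
time_s: 12.15
ee_pos: [488.6, -313.5, 59.0]
ee_rot: [179.9, 0.1, 90.0]
force: [0.2, 0.1, -0.2]
gripper_width: 25.4
```

Run:
```python
from h import *
s=monitor.state();p=s['ee_pos']
print(p[2])
plan([(p[0],p[1],150,90),(602.5,241,160,93.5)],jaw=0)
```

```text
58.961636599021425
13 rows
[0, 0.0, 0.0, -4.6, 0, 0, np.float64(0.0)]
[0, 0.0, 0.0, -4.6, 0, 0, np.float64(0.0)]
[0, 5.0, 1.0, -0.1, 0, 0, np.float64(-0.006)]
[0, 5.0, 1.1, -0.1, 0, 0, np.float64(-0.006)]
[0, 5.0, 1.1, -0.1, 0, 0, np.float64(-0.006)]
[0, 5.0, 1.1, -0.1, 0, 0, np.float64(-0.006)]
[0, 5.0, 1.2, -0.1, 0, 0, np.float64(-0.006)]
[0, 5.0, 1.2, -0.1, 0, 0, np.float64(-0.006)]
[0, 5.0, 1.2, -0.1, 0, 0, np.float64(-0.006)]
[0, 5.0, 1.2, -0.1, 0, 0, np.float64(-0.006)]
[0, 5.0, 1.3, -0.1, 0, 0, np.float64(-0.006)]
[0, 5.0, 1.3, -0.1, 0, 0, np.float64(-0.006)]
[0, 5.0, 1.3, -0.1, 0, 0, np.float64(-0.006)]
```

Call:
move_arm --increments '[[[0,0,0,-5,0,0,0],[0,0,0,-5.5,0,0,0],[0,5,1.0,-0.4,0,0,-0.006],[0,5,1.1,-0.4,0,0,-0.006],[0,5,1.1,-0.4,0,0,-0.006],[0,5,1.1,-0.4,0,0,-0.006],[0,5,1.2,-0.4,0,0,-0.006],[0,5,1.2,-0.3,0,0,-0.006],[0,5,1.2,-0.3,0,0,-0.006],[0,5,1.2,-0.3,0,0,-0.006],[0,5,1.3,-0.2,0,0,-0.006],[0,5,1.3,-0.2,0,0,-0.006]]]'

```text
time_s: 13.65
ee_pos: [594.2, 201.7, 199.1]
ee_rot: [179.9, 0.1, 93.2]
force: [0.1, -0.6, -1.2]
gripper_width: 25.5
```

Run:
```python
from h import *
fix(602.5,241,130,93.5)
```

```text
at [594.2 201.7 199.1] [1.7993e+02 7.0000e-02 9.3170e+01] F [ 0.1 -0.6 -1.2] w 25.5 t 13.65
2 rows
[1.0, 1.9, 0.5, 3.5, 0, 0, np.float64(-0.003)]
[1.0, 1.9, 0.5, 3.5, 0, 0, np.float64(-0.003)]
```

Call:
move_arm --increments '[[[0,2.2,0.5,1.5,0,0,-0.003],[0,1.4,0.3,2.0,0,0,0],[0,0,0,2.5,0,0,0],[0,0,0,0,0,0,0]]]'

```text
time_s: 14.15
ee_pos: [598.4, 240.2, 132.6]
ee_rot: [-179.7, 0.2, 93.5]
force: [0.5, -0.4, -1.5]
gripper_width: 25.7
```

Run:
```python
from h import *
fix(602.5,241,90,93.5)
```

```text
at [598.4 240.2 132.6] [-179.73    0.24   93.53] F [ 0.5 -0.4 -1.5] w 25.7 t 14.15
1 rows
[1.0, 0.1, 0.4, 4.3, 0, 0, np.float64(0.0)]
```

Call:
move_arm --increments '[[[0,0.1,0.4,2.2,0,0,0],[0,0,0.0,1.4,0,0,0],[0,0,0,0.8,0,0,0],[0,0,0,0.5,0,0,0],[0,0,0,0,0,0,0]]]'

```text
time_s: 14.78
ee_pos: [603.6, 238.6, 84.2]
ee_rot: [-179.9, 0.2, 93.3]
force: [0.1, -0.2, -1.4]
gripper_width: 25.4
```

Call:
move_arm --increments '[[[0,0.15,0,0.4,0,0,0],[0,0,0,0.3,0,0,0],[0,0,0,0.2,0,0,0],[0,0,0,0,0,0,0]]]'

```text
time_s: 15.28
ee_pos: [604.6, 240.7, 77.1]
ee_rot: [179.9, 0.2, 93.3]
force: [0.2, -0.2, -1.5]
gripper_width: 25.3
```

Call:
move_arm --increments '[[[0,0,0,0.1,0,0,0],[0.6,0,0,0,0,0,0],[0.6,0,0,0,0,0,0],[0.6,0,0,0,0,0,0],[0.6,0,0,-3,0,0,0],[1,0,0,-5,0,0,0],[1,0,0,-3,0,0,0]]]'

```text
time_s: 16.15
ee_pos: [602.8, 240.5, 185.3]
ee_rot: [-179.7, 0.3, 93.3]
force: [-1.2, 1.2, 0.7]
gripper_width: 71.8
```

Run:
```python
from h import *
f=grab('top')
W=cloud(f);X,Y,Z=np.moveaxis(W,-1,0)
for nm,x,y in(('b2',477,-395),('p1',388,-275),('p2',383,-355)):
    m=(abs(X-x)<40)&(abs(Y-y)<40)&(Z>40);q=W[m];q=q[q[:,2]>np.percentile(q[:,2],97)-6];print(nm,q.mean(0).round(1))
grab('wrist','w6.png')
s=monitor.state();print(s['ee_pos'])
plan([(477.5,-395,165,90)],vmax=60)
```

```text
b2 [ 476.3 -395.5   87.1]
p1 [ 388.5 -274.3   50. ]
p2 [ 414.5 -368.5   50.2]
[604.14250277 241.01970415 186.87987542]
11 rows
[1.0, -5.7, -1.5, 0.2, 0, 0, np.float64(0.005)]
[1.0, -5.7, -1.5, 0.2, 0, 0, np.float64(0.005)]
[1.0, -5.7, -1.4, 0.2, 0, 0, np.float64(0.005)]
[1.0, -5.7, -1.4, 0.2, 0, 0, np.float64(0.005)]
[1.0, -5.7, -1.4, 0.2, 0, 0, np.float64(0.005)]
[1.0, -5.7, -1.3, 0.2, 0, 0, np.float64(0.005)]
[1.0, -5.7, -1.3, 0.2, 0, 0, np.float64(0.005)]
[1.0, -5.8, -1.3, 0.2, 0, 0, np.float64(0.005)]
[1.0, -5.8, -1.3, 0.2, 0, 0, np.float64(0.005)]
[1.0, -5.8, -1.2, 0.2, 0, 0, np.float64(0.005)]
[1.0, -5.8, -1.2, 0.2, 0, 0, np.float64(0.005)]
```

View pics/w6.png

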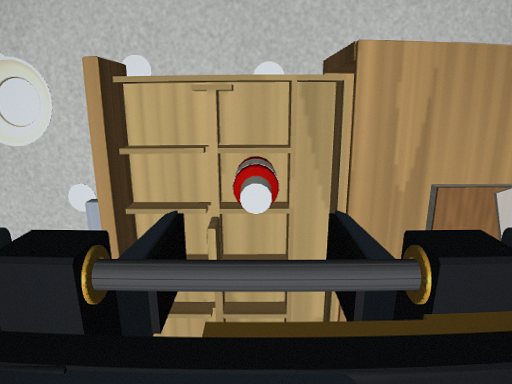

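Call:
move_arm --increments '[[[1,-5.7,-1.5,0,0,0,0.005],[1,-5.7,-1.5,0,0,0,0.005],[1,-5.7,-1.4,0,0,0,0.005],[1,-5.7,-1.4,0,0,0,0.005],[1,-5.7,-1.4,0,0,0,0.005],[1,-5.7,-1.3,0,0,0,0.005],[1,-5.7,-1.3,0,0,0,0.005],[1,-5.8,-1.3,0,0,0,0.005],[1,-5.8,-1.3,0,0,0,0.005],[1,-5.8,-1.0,0,0,0,0.005],[1,-4.8,-0.3,0,0,0,0.005],[1,0,0,0,0,0,0]]]'

```text
time_s: 17.75
ee_pos: [478.5, -401.5, 170.5]
ee_rot: [-178.9, -0.2, 90.2]
force: [0.2, 0.0, 0.1]
gripper_width: 91.1
```

Run:
```python
from h import *
fix(477.5,-395,59,90)
```

```text
at [ 478.5 -401.5  170.5] [-178.91   -0.19   90.22] F [0.2 0.  0.1] w 91.1 t 17.75
3 rows
[1.0, 0.2, -0.0, 3.7, 0, 0, np.float64(0.001)]
[1.0, 0.2, -0.0, 3.7, 0, 0, np.float64(0.001)]
[1.0, 0.2, -0.0, 3.7, 0, 0, np.float64(0.001)]
```

Call:
move_arm --increments '[[[1,0.6,0,2.5,-0.018,0,0],[1,0,0,3.5,0,0,0],[1,0,0,3,0,0,0],[1,0,0,1.0,0,0,0],[1,0,0,0,0,0,0]]]'

```text
time_s: 18.38
ee_pos: [476.5, -389.1, 63.9]
ee_rot: [-179.7, -0.6, 90.3]
force: [-0.6, -0.1, -1.1]
gripper_width: 91.5
```

Run:
```python
from h import *
fix(477.5,-395,59,90)
```

```text
at [ 476.5 -389.1   63.9] [-179.69   -0.59   90.3 ] F [-0.6 -0.1 -1.1] w 91.5 t 18.375
1 rows
[1.0, -0.6, 0.1, 0.5, 0, 0, np.float64(0.005)]
```

Call:
move_arm --increments '[[[1,-0.6,0.1,0.5,-0.005,-0.01,0],[1,0,0,0,0,0,0],[0,0,0,0,0,0,0],[0,0,0,0,0,0,0],[0,0,0,0,0,0,0],[0,0,0,0,0,0,0],[0,0,0,0,0,0,0],[0,0,0,0,0,0,0],[0,0,0,0,0,0,0],[0,0,0,0,0,0,0]]]'

```text
time_s: 19.62
ee_pos: [479.3, -396.5, 61.9]
ee_rot: [179.7, 0.3, 90.3]
force: [-0.2, -0.3, 0.3]
gripper_width: 25.7
```

Run:
```python
from h import *
s=monitor.state();p=s['ee_pos']
print(p,s['ee_rot'])
plan([(p[0],p[1],170,90),(610,123.3,180,93.5)],jaw=0)
```

```text
[ 479.30319316 -396.53783454   61.94634977] [179.72491961   0.25472127  90.31070665]
12 rows
[0, 0.0, 0.0, -5.4, 0, 0, np.float64(0.003)]
[0, 0.0, 0.0, -5.4, 0, 0, np.float64(0.003)]
[0, 5.2, 1.3, -0.1, 0, 0, np.float64(-0.006)]
[0, 5.2, 1.3, -0.1, 0, 0, np.float64(-0.006)]
[0, 5.2, 1.4, -0.1, 0, 0, np.float64(-0.006)]
[0, 5.2, 1.4, -0.1, 0, 0, np.float64(-0.006)]
[0, 5.2, 1.4, -0.1, 0, 0, np.float64(-0.006)]
[0, 5.2, 1.5, -0.1, 0, 0, np.float64(-0.006)]
[0, 5.1, 1.5, -0.1, 0, 0, np.float64(-0.006)]
[0, 5.1, 1.5, -0.1, 0, 0, np.float64(-0.006)]
[0, 5.1, 1.6, -0.1, 0, 0, np.float64(-0.006)]
[0, 5.1, 1.6, -0.1, 0, 0, np.float64(-0.006)]
```

Call:
move_arm --increments '[[[0,0,0,-5,0,0,0],[0,0,0,-5.5,0,0,0],[0,5.2,1.3,-0.2,0,0,-0.006],[0,5.2,1.3,-0.2,0,0,-0.006],[0,5.2,1.4,-0.2,0,0,-0.006],[0,5.2,1.4,-0.2,0,0,-0.006],[0,5.2,1.4,-0.2,0,0,-0.006],[0,5.2,1.5,-0.2,0,0,-0.006],[0,5.1,1.5,-0.2,0,0,-0.006],[0,5.1,1.5,-0.2,0,0,-0.006],[0,5.1,1.6,-0.1,0,0,-0.006],[0,4.5,1.3,0,0,0,-0.006]]]'

```text
time_s: 21.12
ee_pos: [608.0, 130.8, 184.6]
ee_rot: [179.7, 0.2, 93.5]
force: [0.3, -0.3, -1.3]
gripper_width: 25.4
```

Run:
```python
from h import *
fix(610,123.3,130,93.5)
```

```text
at [608.  130.8 184.6] [179.72   0.22  93.45] F [ 0.3 -0.3 -1.3] w 25.4 t 21.125
2 rows
[1.0, -0.4, 0.1, 2.7, 0, 0, np.float64(-0.0)]
[1.0, -0.4, 0.1, 2.7, 0, 0, np.float64(-0.0)]
```

Call:
move_arm --increments '[[[0,-0.9,0.2,2.0,0,0,0],[0,0,0,2.0,0,0,0],[0,0,0,1.0,0,0,0],[0,0,0,0,0,0,0]]]'

```text
time_s: 21.62
ee_pos: [611.2, 126.4, 132.5]
ee_rot: [179.7, 0.2, 93.8]
force: [-0.6, -0.5, -1.4]
gripper_width: 25.7
```

Run:
```python
from h import *
fix(610,123.3,90,93.5)
```

```text
at [611.2 126.4 132.5] [179.73   0.18  93.83] F [-0.6 -0.5 -1.4] w 25.7 t 21.625
1 rows
[1.0, -0.3, -0.1, 4.2, 0, 0, np.float64(0.006)]
```

Call:
move_arm --increments '[[[0,-0.3,-0.1,2.0,0,0,0],[0,0,0,1.3,0,0,0],[0,0,0,0.8,0,0,0],[0,0,0,0.5,0,0,0],[0,0,0,0,0,0,0]]]'

```text
time_s: 22.25
ee_pos: [613.1, 123.1, 88.2]
ee_rot: [179.4, 0.1, 93.8]
force: [0.1, -0.3, -1.0]
gripper_width: 25.5
```

Call:
move_arm --increments '[[[0,0,-0.2,0.5,0,0,0],[0,0,0,0.3,0,0,0],[0,0,0,0,0,0,0]]]'

```text
time_s: 22.62
ee_pos: [611.5, 123.2, 80.5]
ee_rot: [179.3, 0.1, 93.8]
force: [-0.1, 0.7, -1.0]
gripper_width: 25.3
```

Call:
move_arm --increments '[[[0,0,0,0.1,0,0,0],[0.6,0,0,0,0,0,0],[0.6,0,0,0,0,0,0],[0.6,0,0,0,0,0,0],[0.6,0,0,-3,0,0,0],[1,0,0,-5,0,0,0],[1,0,0,-3,0,0,0],[1,0,0,0,0,0,0]]]'

```text
time_s: 23.62
ee_pos: [610.4, 123.4, 192.8]
ee_rot: [179.2, 0.1, 93.8]
force: [0.9, -1.2, -0.1]
gripper_width: 81.9
```

Run:
```python
from h import *
f=grab('top')
W=cloud(f);X,Y,Z=np.moveaxis(W,-1,0)
for nm,x,y in(('p1',388,-275),('p2',414,-368)):
    m=(abs(X-x)<40)&(abs(Y-y)<40)&(Z>40);q=W[m];q=q[q[:,2]>np.percentile(q[:,2],97)-6];print(nm,q.mean(0).round(1))
W=cloud(grab('wrist','w7.png'));X,Y,Z=np.moveaxis(W,-1,0)
m=(Z>95)&(Z<115)&(abs(X-602)<30)&(abs(Y-241)<30);print('bottle +59 cap',W[m].mean(0))
s=monitor.state();print(s['ee_pos'])
plan([(388.5,-274.5,150,88)],vmax=60)
```

```text
p1 [ 388.4 -274.2   49.8]
p2 [ 427.2 -367.1   50. ]
bottle +59 cap [604.35037806 240.95219474 105.71277269]
[608.73564166 123.06842883 189.70323573]
8 rows
[1.0, -4.8, -3.1, 0.5, 0, 0, np.float64(0.013)]
[1.0, -4.8, -3.0, 0.5, 0, 0, np.float64(0.013)]
[1.0, -4.9, -3.0, 0.5, 0, 0, np.float64(0.013)]
[1.0, -4.9, -2.9, 0.5, 0, 0, np.float64(0.013)]
[1.0, -4.9, -2.8, 0.5, 0, 0, np.float64(0.013)]
[1.0, -5.0, -2.8, 0.5, 0, 0, np.float64(0.013)]
[1.0, -5.0, -2.7, 0.5, 0, 0, np.float64(0.013)]
[1.0, -5.0, -2.6, 0.5, 0, 0, np.float64(0.013)]
```

Call:
move_arm --increments '[[[1,-4.8,-3.1,0.2,0,0,0.013],[1,-4.8,-3.0,0.2,0,0,0.013],[1,-4.9,-3.0,0.2,0,0,0.013],[1,-4.9,-2.9,0.2,0,0,0.013],[1,-4.9,-2.8,0.2,0,0,0.013],[1,-5.0,-2.8,0.2,0,0,0.013],[1,-5.0,-2.7,0.2,0,0,0.013],[1,-4.0,-2.0,0.2,0,0,0.013],[1,0,0,0,0,0,0]]]'

```text
time_s: 24.85
ee_pos: [379.1, -272.8, 156.4]
ee_rot: [-178.8, -0.3, 87.8]
force: [0.6, -0.3, -0.2]
gripper_width: 91.2
```

Run:
```python
from h import *
fix(388.5,-274.5,90,88)
```

```text
at [ 379.1 -272.8  156.4] [-178.82   -0.29   87.78] F [ 0.6 -0.3 -0.2] w 91.2 t 24.85
2 rows
[1.0, -0.1, 0.5, 3.3, 0, 0, np.float64(-0.002)]
[1.0, -0.1, 0.5, 3.3, 0, 0, np.float64(-0.002)]
```

Call:
move_arm --increments '[[[1,-0.2,0.8,2.5,-0.02,0,0],[1,0,0,3.5,0,0,0],[1,0,0,1.0,0,0,0],[1,0,0,0,0,0,0]]]'

```text
time_s: 25.35
ee_pos: [386.1, -271.1, 81.5]
ee_rot: [-179.8, -0.6, 87.8]
force: [-0.1, 0.7, 0.5]
gripper_width: 91.2
```

Run:
```python
from h import *
fix(388.5,-274.5,28,88)
```

```text
at [ 386.1 -271.1   81.5] [-179.75   -0.59   87.81] F [-0.1  0.7  0.5] w 91.2 t 25.35
1 rows
[1.0, -0.3, 0.2, 5.3, 0, 0, np.float64(-0.003)]
```

Call:
move_arm --increments '[[[1,-0.3,0.2,2.5,0,-0.01,0],[1,0,0,2.0,0,0,0],[1,0,0,0.5,0,0,0],[1,0,0,0,0,0,0]]]'

```text
time_s: 25.85
ee_pos: [391.8, -274.7, 34.1]
ee_rot: [179.9, 0.2, 87.9]
force: [0.3, -1.1, -0.6]
gripper_width: 91.4
```

Call:
move_arm --increments '[[[1,0,-0.2,0.8,0,0,0],[1,0,0,0,0,0,0],[0,0,0,0,0,0,0],[0,0,0,0,0,0,0],[0,0,0,0,0,0,0],[0,0,0,0,0,0,0],[0,0,0,0,0,0,0],[0,0,0,0,0,0,0]]]'

```text
time_s: 26.85
ee_pos: [390.9, -275.5, 27.9]
ee_rot: [179.6, 0.4, 87.9]
force: [-0.0, 0.5, 0.6]
gripper_width: 45.4
```

Run:
```python
from h import *
s=monitor.state();p=s['ee_pos']
print(p,s['ee_rot'],s['gripper_width'])
plan([(p[0],p[1],140,88),(525,236.3,140,93.5)],jaw=0)
```

```text
[ 390.93250327 -275.52694598   27.88783697] [179.64821477   0.37961394  87.93285326] 45.406381391967614
13 rows
[0, 0.0, 0.0, -3.7, 0, 0, np.float64(-0.0)]
[0, 0.0, 0.0, -3.7, 0, 0, np.float64(-0.0)]
[0, 0.0, 0.0, -3.7, 0, 0, np.float64(-0.0)]
[0, 5.2, 1.2, -0.0, 0, 0, np.float64(-0.01)]
[0, 5.2, 1.2, -0.0, 0, 0, np.float64(-0.01)]
[0, 5.1, 1.3, -0.0, 0, 0, np.float64(-0.01)]
[0, 5.1, 1.3, -0.0, 0, 0, np.float64(-0.01)]
[0, 5.1, 1.4, -0.0, 0, 0, np.float64(-0.01)]
[0, 5.1, 1.4, -0.0, 0, 0, np.float64(-0.01)]
[0, 5.1, 1.5, -0.0, 0, 0, np.float64(-0.01)]
[0, 5.1, 1.5, -0.0, 0, 0, np.float64(-0.01)]
[0, 5.1, 1.6, -0.0, 0, 0, np.float64(-0.01)]
[0, 5.0, 1.6, -0.0, 0, 0, np.float64(-0.01)]
```

Call:
move_arm --increments '[[[0,0,0,-5,0,0,0],[0,0,0,-6,0,0,0],[0,5.2,1.2,-0.6,0,0,-0.01],[0,5.2,1.2,-0.4,0,0,-0.01],[0,5.1,1.3,-0.3,0,0,-0.01],[0,5.1,1.3,-0.2,0,0,-0.01],[0,5.1,1.4,-0.2,0,0,-0.01],[0,5.1,1.4,-0.2,0,0,-0.01],[0,5.1,1.5,-0.2,0,0,-0.01],[0,5.1,1.5,-0.2,0,0,-0.01],[0,5.1,1.6,-0.1,0,0,-0.01],[0,4.5,1.2,0,0,0,-0.01]]]'

```text
time_s: 28.35
ee_pos: [526.8, 245.2, 163.2]
ee_rot: [179.5, 0.4, 93.4]
force: [-0.3, -0.7, -0.3]
gripper_width: 45.4
```

Run:
```python
from h import *
fix(525,236.3,110,93.5)
```

```text
at [526.8 245.2 163.2] [179.5    0.44  93.44] F [-0.3 -0.7 -0.3] w 45.4 t 28.35
1 rows
[1.0, -0.9, -0.2, 5.3, 0, 0, np.float64(-0.001)]
```

Call:
move_arm --increments '[[[0,-1.2,-0.2,2.5,0,0,0],[0,0,0,2.0,0,0,0],[0,0,0,0.5,0,0,0],[0,0,0,0,0,0,0]]]'

```text
time_s: 28.85
ee_pos: [526.3, 236.9, 111.1]
ee_rot: [179.5, 0.4, 93.8]
force: [0.1, -0.1, -0.4]
gripper_width: 45.4
```

Run:
```python
from h import *
fix(525,236.3,70,93.5)
```

```text
at [526.3 236.9 111.1] [179.5    0.4   93.78] F [ 0.1 -0.1 -0.4] w 45.4 t 28.85
1 rows
[1.0, -0.1, -0.1, 4.1, 0, 0, np.float64(0.005)]
```

Call:
move_arm --increments '[[[0,-0.1,-0.1,2.2,0,0,0.005],[0,0,0,1.6,0,0,0],[0,0,0,1.0,0,0,0],[0,0,0,0.6,0,0,0],[0,0,0,0,0,0,0]]]'

```text
time_s: 29.48
ee_pos: [528.6, 236.1, 58.5]
ee_rot: [179.1, 0.3, 93.4]
force: [-0.4, -0.1, -0.6]
gripper_width: 45.5
```

Call:
move_arm --increments '[[[0,0,-0.5,0.5,0.01,0,0],[0,0,0,0.4,0,0,0],[0,0,0,0.2,0,0,0],[0,0,0,0,0,0,0]]]'

```text
time_s: 29.98
ee_pos: [524.0, 236.1, 47.7]
ee_rot: [179.6, 0.2, 93.4]
force: [-0.7, -1.2, -0.1]
gripper_width: 45.6
```

Call:
move_arm --increments '[[[0,0,0,0.15,0,0,0],[0,0,0,0,0,0,0],[0.64,0,0,0,0,0,0],[0.64,0,0,0,0,0,0],[0.64,0,0,0,0,0,0],[0.64,0,0,-2,0,0,0],[0.64,0,0,-4,0,0,0],[1,0,0,-5,0,0,0],[1,0,0,-3,0,0,0],[1,0,0,0,0,0,0]]]'

```text
time_s: 31.22
ee_pos: [523.3, 236.6, 190.4]
ee_rot: [179.6, 0.2, 93.4]
force: [0.2, -1.1, -0.3]
gripper_width: 85.5
```

Run:
```python
from h import *
f=grab('top')
W=cloud(f);X,Y,Z=np.moveaxis(W,-1,0)
for nm,x,y in(('p2',427,-367),):
    m=(abs(X-x)<50)&(abs(Y-y)<50)&(Z>40);q=W[m];q=q[q[:,2]>np.percentile(q[:,2],97)-6];print(nm,q.mean(0).round(1))
W=cloud(grab('wrist','w8.png'));X,Y,Z=np.moveaxis(W,-1,0)
m=(Z>60)&(Z<80)&(abs(X-522)<30)&(abs(Y-236)<30);print('pot top',np.median(W[m],0),m.sum())
plan([(427,-367,150,88)],vmax=60)
```

```text
p2 [ 427.2 -367.5   50.1]
pot top [523.86755771 238.80394737  68.14402152] 2090
11 rows
[1.0, -5.4, -1.2, 0.3, 0, 0, np.float64(0.009)]
[1.0, -5.4, -1.1, 0.3, 0, 0, np.float64(0.009)]
[1.0, -5.4, -1.1, 0.3, 0, 0, np.float64(0.009)]
[1.0, -5.4, -1.0, 0.3, 0, 0, np.float64(0.009)]
[1.0, -5.5, -1.0, 0.3, 0, 0, np.float64(0.009)]
[1.0, -5.5, -0.9, 0.3, 0, 0, np.float64(0.009)]
[1.0, -5.5, -0.9, 0.3, 0, 0, np.float64(0.009)]
[1.0, -5.5, -0.8, 0.3, 0, 0, np.float64(0.009)]
[1.0, -5.5, -0.8, 0.3, 0, 0, np.float64(0.009)]
[1.0, -5.5, -0.7, 0.3, 0, 0, np.float64(0.009)]
[1.0, -5.5, -0.7, 0.3, 0, 0, np.float64(0.009)]
```

View pics/w8.png

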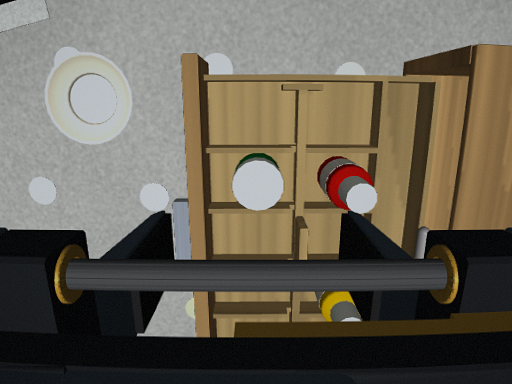

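Pot at (258,185) and the red bottle at (345,185) stand in the +59 lane, with the yellow bottle in the rear -59 pocket at (338,305). Next, the last pot.

Call:
move_arm --increments '[[[1,-5.4,-1.2,0.1,0,0,0.009],[1,-5.4,-1.1,0.1,0,0,0.009],[1,-5.4,-1.1,0.1,0,0,0.009],[1,-5.4,-1.0,0.1,0,0,0.009],[1,-5.5,-1.0,0.1,0,0,0.009],[1,-5.5,-0.9,0.1,0,0,0.009],[1,-5.5,-0.9,0.1,0,0,0.009],[1,-5.5,-0.8,0.1,0,0,0.009],[1,-5.5,-0.8,0.1,0,0,0.009],[1,-5.5,-0.4,0.1,0,0,0.009],[1,-4.5,0,0.1,0,0,0.009],[1,0,0,0,0,0,0]]]'

```text
time_s: 32.83
ee_pos: [425.4, -372.1, 156.3]
ee_rot: [-178.0, -0.2, 87.7]
force: [0.5, 0.3, 0.7]
gripper_width: 91.1
```

Run:
```python
from h import *
fix(427,-367.3,80,88)
```

```text
at [ 425.4 -372.1  156.3] [-177.97   -0.21   87.75] F [0.5 0.3 0.7] w 91.1 t 32.825
2 rows
[1.0, 0.2, 0.1, 3.8, 0, 0, np.float64(-0.002)]
[1.0, 0.2, 0.1, 3.8, 0, 0, np.float64(-0.002)]
```

Call:
move_arm --increments '[[[1,0.4,0.2,2.5,-0.035,0,0],[1,0,0,3.5,0,0,0],[1,0,0,1.0,0,0,0],[1,0,0,0,0,0,0]]]'

```text
time_s: 33.33
ee_pos: [424.6, -363.2, 80.2]
ee_rot: [-179.6, -0.6, 87.8]
force: [0.7, -0.3, 0.8]
gripper_width: 91.2
```

Run:
```python
from h import *
fix(427,-367.3,28,88)
```

```text
at [ 424.6 -363.2   80.2] [-179.64   -0.64   87.77] F [ 0.7 -0.3  0.8] w 91.2 t 33.325
1 rows
[1.0, -0.4, 0.3, 5.2, 0, 0, np.float64(-0.004)]
```

Call:
move_arm --increments '[[[1,-0.4,0.2,2.5,-0.005,-0.01,0],[1,0,0,2.0,0,0,0],[1,0,0,0.6,0,0,0],[1,0,0,0,0,0,0]]]'

```text
time_s: 33.83
ee_pos: [429.6, -367.9, 32.4]
ee_rot: [179.7, 0.2, 87.9]
force: [0.3, 0.3, 0.4]
gripper_width: 91.1
```

Call:
move_arm --increments '[[[1,0,-0.2,0.6,0,0,0],[1,0,0,0,0,0,0],[0,0,0,0,0,0,0],[0,0,0,0,0,0,0],[0,0,0,0,0,0,0],[0,0,0,0,0,0,0],[0,0,0,0,0,0,0],[0,0,0,0,0,0,0]]]'

```text
time_s: 34.83
ee_pos: [428.7, -368.9, 28.6]
ee_rot: [179.5, 0.4, 87.9]
force: [0.3, 0.5, 0.2]
gripper_width: 45.2
```

Run:
```python
from h import *
s=monitor.state();p=s['ee_pos']
print(p,s['ee_rot'],s['gripper_width'])
plan([(p[0],p[1],140,88),(531,118.5,140,93.5)],jaw=0)
```

```text
[ 428.74880722 -368.9231823    28.61400042] [179.50651349   0.38988336  87.88549686] 45.156955556296545
13 rows
[0, 0.0, 0.0, -3.7, 0, 0, np.float64(-0.001)]
[0, 0.0, 0.0, -3.7, 0, 0, np.float64(-0.001)]
[0, 0.0, 0.0, -3.7, 0, 0, np.float64(-0.001)]
[0, 4.9, 0.9, -0.0, 0, 0, np.float64(-0.01)]
[0, 4.9, 0.9, -0.0, 0, 0, np.float64(-0.01)]
[0, 4.9, 0.9, -0.0, 0, 0, np.float64(-0.01)]
[0, 4.9, 1.0, -0.0, 0, 0, np.float64(-0.01)]
[0, 4.9, 1.0, -0.0, 0, 0, np.float64(-0.01)]
[0, 4.9, 1.1, -0.0, 0, 0, np.float64(-0.01)]
[0, 4.8, 1.1, -0.0, 0, 0, np.float64(-0.01)]
[0, 4.8, 1.2, -0.0, 0, 0, np.float64(-0.01)]
[0, 4.8, 1.2, -0.0, 0, 0, np.float64(-0.01)]
[0, 4.8, 1.3, -0.0, 0, 0, np.float64(-0.01)]
```

Call:
move_arm --increments '[[[0,0,0,-5,0,0,0],[0,0,0,-6,0,0,0],[0,4.9,0.9,-0.5,0,0,-0.01],[0,4.9,0.9,-0.3,0,0,-0.01],[0,4.9,0.9,-0.2,0,0,-0.01],[0,4.9,1.0,-0.2,0,0,-0.01],[0,4.9,1.0,-0.2,0,0,-0.01],[0,4.9,1.1,-0.2,0,0,-0.01],[0,4.8,1.1,-0.2,0,0,-0.01],[0,4.8,1.2,-0.1,0,0,-0.01],[0,4.8,1.2,0,0,0,-0.01],[0,4.0,0.6,0,0,0,-0.01]]]'

```text
time_s: 36.33
ee_pos: [525.2, 123.0, 157.3]
ee_rot: [179.6, 0.3, 93.4]
force: [0.2, 1.0, -2.1]
gripper_width: 45.3
```

Run:
```python
from h import *
fix(528,118.5,110,93.5)
```

```text
at [525.2 123.  157.3] [179.6    0.34  93.42] F [ 0.2  1.  -2.1] w 45.3 t 36.325
1 rows
[1.0, -0.5, 0.3, 4.7, 0, 0, np.float64(-0.001)]
```

Call:
move_arm --increments '[[[0,-0.7,0.3,2.5,0,0,0],[0,0,0,1.5,0,0,0],[0,0,0,0.5,0,0,0],[0,0,0,0,0,0,0]]]'

```text
time_s: 36.83
ee_pos: [528.8, 118.9, 110.6]
ee_rot: [179.6, 0.3, 93.6]
force: [0.9, 0.2, -1.0]
gripper_width: 45.4
```

Run:
```python
from h import *
fix(529,118.5,70,93.5)
```

```text
at [528.8 118.9 110.6] [179.62   0.29  93.65] F [ 0.9  0.2 -1. ] w 45.4 t 36.825
1 rows
[1.0, -0.0, 0.0, 4.1, 0, 0, np.float64(0.003)]
```

Call:
move_arm --increments '[[[0,-0.05,0,2.2,0,0,0],[0,0,-0.1,1.6,0,0,0],[0,0,-0.1,1.0,0,0,0],[0,0,0,0.6,0,0,0],[0,0,0,0,0,0,0]]]'

```text
time_s: 37.45
ee_pos: [530.2, 117.1, 58.7]
ee_rot: [179.2, 0.2, 93.5]
force: [0.0, -0.2, -0.6]
gripper_width: 45.3
```

Call:
move_arm --increments '[[[0,0.1,-0.3,0.5,0.01,0,0],[0,0,0,0.4,0,0,0],[0,0,0,0.2,0,0,0],[0,0,0,0.05,0,0,0],[0,0,0,0,0,0,0]]]'

```text
time_s: 38.08
ee_pos: [527.9, 118.2, 47.5]
ee_rot: [179.7, 0.2, 93.5]
force: [-0.8, 0.6, -1.9]
gripper_width: 45.2
```

Call:
move_arm --increments '[[[0,0,0,0.1,0,0,0],[0,0,0,0,0,0,0],[0.64,0,0,0,0,0,0],[0.64,0,0,0,0,0,0],[0.64,0,0,0,0,0,0],[0.64,0,0,-2,0,0,0],[0.64,0,0,-4,0,0,0],[0.3,-1,0,-5,0,0,0],[0,-2,0,-5,0,0,0],[0,-4,-3,-3,0,0,0],[0,-4,-4,0,0,0,0],[0,0,0,0,0,0,0]]]'

```text
time_s: 39.58
ee_pos: [463.1, 1.7, 243.8]
ee_rot: [179.5, 0.3, 93.6]
force: [0.6, 0.5, 0.6]
gripper_width: 11.0
```

Run:
```python
from h import *
W=cloud(grab('wrist','w9.png'));X,Y,Z=np.moveaxis(W,-1,0)
for n,x,y,z in(('p+59',524,238,68),('p-59',528,118,68),('b+59',604,241,106),('b-59',611,123,106)):
    m=(abs(Z-z)<8)&(abs(X-x)<26)&(abs(Y-y)<26);print(n,np.median(W[m],0).round(1),m.sum())
m=(Z>64)&(Z<76)&(X>450)&(X<500)&(Y>30)&(Y<320)
print('panel',W[m].mean(0).round(1))
m=(Z>50)&(Z<66)&(X>430)&(X<472)&(Y>120)&(Y<230);print('pull',np.percentile(W[m],[2,50,98],axis=0).round(1))
s=monitor.state();print(s['ee_pos'],s['ee_rot'],s['gripper_width'])
```

```text
p+59 [nan nan nan] 0
p-59 [527.5 118.7  68. ] 1849
b+59 [nan nan nan] 0
b-59 [609.8 122.9 105.9] 726
panel [476.7 103.6  69.8]
pull [[452.4 127.5  58.7]
 [460.  146.7  63. ]
 [468.3 167.5  64.8]]
[464.84090782   2.64677993 243.97843554] [179.35376904   0.31285924  93.6342413 ] 7.278207109260469
  return _methods._mean(a, axis=axis, dtype=dtype,
  ret = um.true_divide(
```

View pics/w9.png

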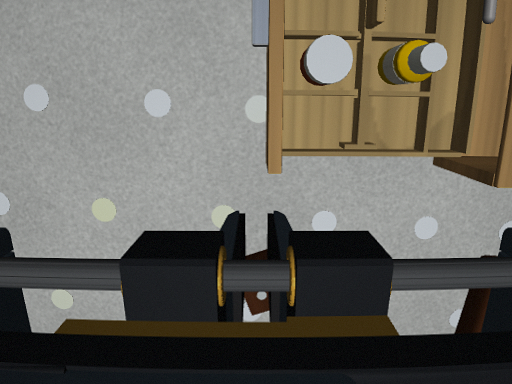

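Run:
```python
from h import *
plan([(390,168,150,183.5)],jaw=0,vmax=40)
```

```text
9 rows
[0, 1.9, -0.7, 1.0, 0, 0, np.float64(-0.174)]
[0, 2.0, -0.4, 1.0, 0, 0, np.float64(-0.174)]
[0, 2.0, -0.0, 1.0, 0, 0, np.float64(-0.174)]
[0, 2.0, 0.3, 1.0, 0, 0, np.float64(-0.174)]
[0, 1.9, 0.7, 1.0, 0, 0, np.float64(-0.174)]
[0, 1.8, 1.0, 1.0, 0, 0, np.float64(-0.174)]
[0, 1.6, 1.3, 1.0, 0, 0, np.float64(-0.174)]
[0, 1.3, 1.5, 1.0, 0, 0, np.float64(-0.174)]
[0, 1.0, 1.7, 1.0, 0, 0, np.float64(-0.174)]
```

Call:
move_arm --increments '[[[0,1.9,-0.7,0.8,0,0,-0.174],[0,2.0,-0.4,0.8,0,0,-0.174],[0,2.0,0,0.8,0,0,-0.174],[0,2.0,0.3,0.8,0,0,-0.174],[0,1.9,0.7,0.8,0,0,-0.174],[0,1.8,1.0,0.8,0,0,-0.174],[0,1.6,1.3,0.8,0,0,-0.174],[0,1.3,1.5,0.8,0,0,-0.174],[0,1.0,1.7,0.8,0,0,-0.174],[0,0,0,0,0,0,0]]]'

```text
time_s: 40.88
ee_pos: [391.2, 181.2, 165.5]
ee_rot: [-179.9, 0.7, -173.3]
force: [-0.2, 0.1, -0.2]
gripper_width: 0.7
```

Run:
```python
from h import *
fix(405,169,51,183.5); print(monitor.state()['qpos'])
```

```text
at [391.2 181.2 165.5] [-179.87    0.67 -173.27] F [-0.2  0.1 -0.2] w 0.7 t 40.875
35 rows
[1.0, -0.0, -0.0, 0.3, 0, 0, np.float64(-0.178)]
[1.0, -0.0, -0.0, 0.3, 0, 0, np.float64(-0.178)]
[1.0, -0.0, -0.0, 0.3, 0, 0, np.float64(-0.178)]
[1.0, -0.0, -0.1, 0.3, 0, 0, np.float64(-0.178)]
[1.0, -0.0, -0.1, 0.3, 0, 0, np.float64(-0.178)]
[1.0, 0.0, -0.1, 0.3, 0, 0, np.float64(-0.178)]
[1.0, 0.0, -0.0, 0.3, 0, 0, np.float64(-0.178)]
[1.0, 0.0, -0.0, 0.3, 0, 0, np.float64(-0.178)]
[1.0, 0.0, -0.0, 0.3, 0, 0, np.float64(-0.178)]
[1.0, 0.0, -0.0, 0.3, 0, 0, np.float64(-0.178)]
[1.0, 0.0, -0.0, 0.3, 0, 0, np.float64(-0.178)]
[1.0, 0.0, -0.0, 0.3, 0, 0, np.float64(-0.178)]
[1.0, 0.1, -0.0, 0.3, 0, 0, np.float64(-0.178)]
[1.0, 0.1, 0.0, 0.3, 0, 0, np.float64(-0.178)]
[1.0, 0.1, 0.0, 0.3, 0, 0, np.float64(-0.178)]
[1.0, 0.0, 0.0, 0.3, 0, 0, np.float64(-0.178)]
[1.0, 0.0, 0.0, 0.3, 0, 0, np.float64(-0.178)]
[1.0, 0.0, 0.0, 0.3, 0, 0, np.float64(-0.178)]
[1.0, 0.0, 0.0, 0.3, 0, 0, np.float64(-0.178)]
[1.0, 0.0, 0.0, 0.3, 0, 0, np.float64(-0.178)]
[1.0, 0.0, 0.1, 0.3, 0, 0, np.float64(-0.178)]
[1.0, 0.0, 0.1, 0.3, 0, 0, np.float64(-0.178)]
[1.0, -0.0, 0.1, 0.3, 0, 0, np.float64(-0.178)]
[1.0, -0.0, 0.1, 0.3, 0, 0, np.float64(-0.178)]
[1.0, -0.0, 0.0, 0.3, 0, 0, np.float64(-0.178)]
[1.0, -0.0, 0.0, 0.3, 0, 0, np.float64(-0.178)]
[1.0, -0.0, 0.0, 0.3, 0, 0, np.float64(-0.178)]
[1.0, -0.0, 0.0, 0.3, 0, 0, np.float64(-0.178)]
[1.0, -0.0, 0.0, 0.3, 0, 0, np.float64(-0.178)]
[1.0, -0.1, 0.0, 0.3, 0, 0, np.float64(-0.178)]
[1.0, -0.1, 0.0, 0.3, 0, 0, np.float64(-0.178)]
[1.0, -0.1, -0.0, 0.3, 0, 0, np.float64(-0.178)]
[1.0, -0.1, -0.0, 0.3, 0, 0, np.float64(-0.178)]
[1.0, -0.0, -0.0, 0.3, 0, 0, np.float64(-0.178)]
[1.0, -0.0, -0.0, 0.3, 0, 0, np.float64(-0.178)]
[ 23.57474119   7.39593494 111.90492588  -0.37079606  60.09494782
 -72.96919125]
```

Call:
move_arm --increments '[[[0,0,-1.2,2.5,0,0.01,0.056],[0,0,0,3.5,0,0,0],[0,0,0,3.5,0,0,0],[0,0,0,1.2,0,0,0],[0,0,0,0,0,0,0]]]'

```text
time_s: 41.5
ee_pos: [399.0, 171.0, 57.6]
ee_rot: [-180.0, 0.5, -177.1]
force: [-0.2, -0.3, 0.4]
gripper_width: 0.6
```

Run:
```python
from h import *
fix(405,169,51,-176.5)
```

```text
at [399.  171.   57.6] [-179.99    0.51 -177.11] F [-0.2 -0.3  0.4] w 0.6 t 41.5
1 rows
[1.0, -0.6, -0.2, 0.7, 0, 0, np.float64(-0.011)]
```

Call:
move_arm --increments '[[[0,-0.6,-0.2,0.6,0,0,-0.01],[0,-1.2,0,0,0,0,0],[0,-1.2,0,0,0,0,0],[0,-0.8,0,0,0,0,0],[0,-0.8,0,0,0,0,0],[0,-1,0,0,0,0,0],[0,-1,0,0,0,0,0]]]'

```text
time_s: 42.38
ee_pos: [470.4, 173.7, 54.5]
ee_rot: [179.9, 0.7, -176.6]
force: [-1.4, 0.8, -0.3]
gripper_width: 0.3
```

Call:
move_arm --increments '[[[0,-1.1,0,0.1,0,0,0],[0,-1.2,0,0.1,0,0,0],[0,-1.2,0,0,0,0,0],[0,-1.2,0,0,0,0,0],[0,-1.2,0,0,0,0,0],[0,-1.2,0,0,0,0,0],[0,-1.2,0,0,0,0,0],[0,-1.2,0,0,0,0,0]]]'

```text
time_s: 43.38
ee_pos: [571.9, 179.9, 53.1]
ee_rot: [179.9, 0.6, -176.6]
force: [-2.2, 0.3, -0.9]
gripper_width: 0.6
```

Run:
```python
from h import *
fix(631,184,53,-176.5)
grab('scene','s2.png')
f=grab('top');W=cloud(f);X,Y,Z=np.moveaxis(W,-1,0)
for y in (40,300):
    m=(Z>64)&(Z<76)&(abs(Y-y)<15)&(X>440)&(X<720);print('panel',y,W[m].mean(0).round(1),m.sum())
```

```text
at [571.9 179.9  53.1] [ 179.92    0.62 -176.58] F [-2.2  0.3 -0.9] w 0.6 t 43.375
2 rows
[1.0, -3.0, 0.0, 0.0, 0, 0, np.float64(-0.001)]
[1.0, -3.0, 0.0, 0.0, 0, 0, np.float64(-0.001)]
panel 40 [625.3  40.1  69.7] 43
panel 300 [nan nan nan] 0<stdin>:6: RuntimeWarning: Mean of empty slice.
  ret = um.true_divide(
```

View pics/s2.png

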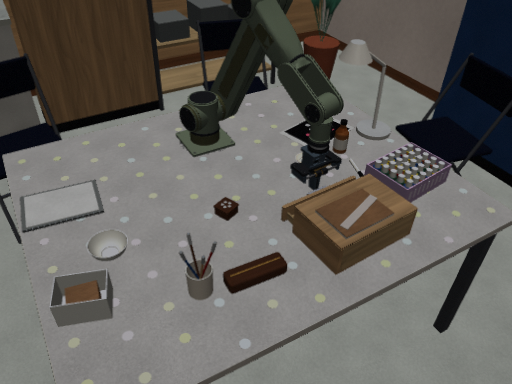

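Call:
move_arm --increments '[[[0,-1.0,0,0,0,0,0],[0,-1,0,0,0,0,0],[0,-0.8,0,0,0,0,0],[0,-0.6,0,0,0,0,0]]]'

```text
time_s: 43.98
ee_pos: [608.3, 181.9, 53.8]
ee_rot: [179.9, 0.7, -176.6]
force: [-1.9, -0.7, 0.2]
gripper_width: 0.8
```

Call:
move_arm --increments '[[[0,-0.7,0,0,0,0,0],[0,-0.7,0,0,0,0,0],[0,-0.7,0,0,0,0,0],[0,-0.5,0,0,0,0,0]]]'

```text
time_s: 44.48
ee_pos: [616.2, 182.3, 54.3]
ee_rot: [-179.9, -1.9, -176.7]
force: [-12.1, -1.1, 8.2]
gripper_width: 0.4
```

Run:
```python
from h import *
f=grab('top');W=cloud(f);X,Y,Z=np.moveaxis(W,-1,0)
m=(Z>64)&(Z<76)&(abs(Y-40)<15)&(X>440)&(X<720);print('panel',W[m].mean(0).round(1),m.sum())
s=monitor.state();print(s['force'],s['torque'],s['ee_pos'])
```

```text
panel [664.5  40.2  69.4] 43
[-13.91694632  -0.26381603   9.38169656] [ 0.14211661  2.24505643 -0.01647756] [616.29193017 182.36470569  54.31542965]
```

Call:
move_arm --increments '[[[0,-0.6,0,0,0,0,0],[0,-0.6,0,0,0,0,0]]]'

```text
time_s: 44.78
ee_pos: [616.3, 182.3, 54.8]
ee_rot: [-179.9, -3.5, -176.7]
force: [-15.0, -0.7, 10.4]
gripper_width: 0.1
```

Call:
move_arm --increments '[[[0,1.0,0,-0.3,0,0,0],[0,0,0,0,0,0,0]]]'

```text
time_s: 45.02
ee_pos: [607.8, 182.0, 59.3]
ee_rot: [-179.9, -3.2, -176.7]
force: [0.1, 0.5, 0.1]
gripper_width: 0.5
```

Run:
```python
from h import *
f=grab('scene');cv2.imwrite('pics/s3.png',cv2.resize(f['color'][90:270,230:430,::-1],None,fx=3.3,fy=3.3,interpolation=cv2.INTER_CUBIC))
s=monitor.state();print(s['force'],s['ee_pos'],s['ee_rot'])
W=cloud(f);X,Y,Z=np.moveaxis(W,-1,0)
m=(X>560)&(X<760)&(abs(Y-180)<60)&(Z>118)&(Z<230)
for z in range(118,230,8):
    k=m&(abs(Z-z)<4);print(z,k.sum(),np.percentile(X[k],[2,98]).round() if k.sum() else '',np.percentile(Y[k],[2,98]).round() if k.sum() else '')
```

```text
[ 0.55620725 -0.50263637 -0.04807295] [608.26227001 182.02094278  59.17856683] [-179.87730001   -3.19681456 -176.68413996]
118 126 [651. 725.] [127. 235.]
126 223 [677. 753.] [122. 237.]
134 124 [734. 759.] [123. 236.]
142 23 [614. 752.] [155. 218.]
150 51 [626. 653.] [125. 237.]
158 64 [633. 654.] [145. 230.]
166 30 [634. 653.] [151. 226.]
174 51 [625. 648.] [120. 240.]
182 82 [595. 645.] [121. 237.]
190 57 [595. 645.] [130. 198.]
198 39 [597. 641.] [131. 195.]
206 38 [598. 642.] [130. 199.]
214 25 [600. 646.] [130. 181.]
222 26 [600. 653.] [130. 170.]
```

View pics/s3.png

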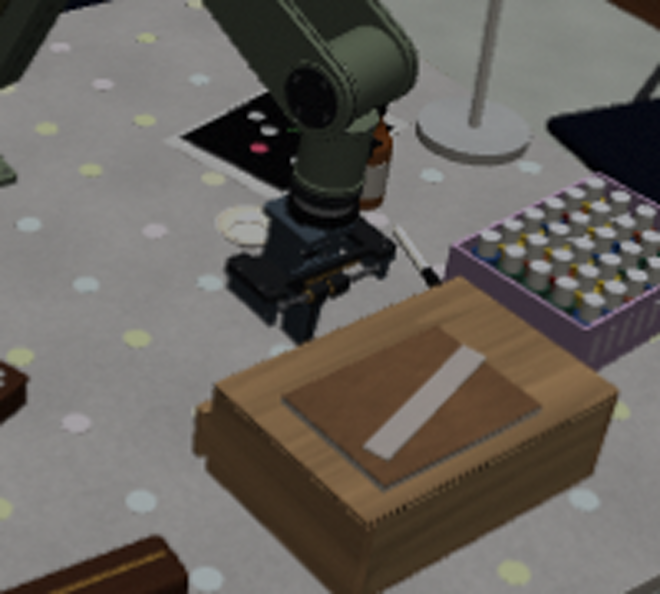

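Call:
move_arm --increments '[[[0,0.2,0,0.7,0,-0.055,0],[0,0,0,0.2,0,0,0],[0,0,0,0,0,0,0]]]'

```text
time_s: 45.45
ee_pos: [609.4, 182.1, 50.8]
ee_rot: [-179.9, 0.3, -176.7]
force: [0.3, -0.4, -0.5]
gripper_width: 0.4
```

Call:
move_arm --increments '[[[0,-0.8,0,0,0,0,0],[0,-1.2,0,-0.2,0,-0.02,0],[0,-1.4,0,-0.2,0,-0.02,0]]]'

```text
time_s: 45.82
ee_pos: [626.2, 183.1, 51.0]
ee_rot: [-179.8, 0.1, -176.8]
force: [-2.6, 0.9, -2.7]
gripper_width: 0.3
```

Call:
move_arm --increments '[[[0,-0.6,0,0,0,0,0],[0,-0.5,0,0,0,0,0]]]'

```text
time_s: 46.08
ee_pos: [627.6, 183.1, 50.5]
ee_rot: [-179.7, -1.4, -176.9]
force: [-15.5, -0.1, 12.0]
gripper_width: 0.3
```

Run:
```python
from h import *
f=grab('top');W=cloud(f);X,Y,Z=np.moveaxis(W,-1,0)
m=(Z>64)&(Z<76)&(abs(Y-40)<15)&(X>440)&(X<720);print('panel',W[m].mean(0).round(1),m.sum())
m=(Z>116)&(Z<128)&(abs(Y-40)<10)&(X>640);print('chest front edge',np.percentile(X[m],[0,1]))
s=monitor.state();print(s['force'],s['ee_pos'],s['ee_rot'])
```

```text
panel [676.7  39.6  69.2] 43
chest front edge [684.70083606 685.41046116]
[-14.09889054  -0.87872043  10.73410767] [627.57069757 183.09339022  50.50374229] [-179.68789997   -1.45336005 -176.85712544]
```

Call:
move_arm --increments '[[[0,1,0,0,0,0,0],[0,3,0,0,0,0,0],[0,4,0,0,0,0,0],[0,4,0,-2,0,0,0],[0,4,0,-5,0,0,0],[0,3,0,-5,0,0,0],[0,0,0,0,0,0,0],[0,0,0,0,0,0,0]]]'

```text
time_s: 47.12
ee_pos: [442.8, 174.1, 177.3]
ee_rot: [-179.8, -0.9, -176.9]
force: [-0.6, -0.3, -1.0]
gripper_width: 0.4
```

Run:
```python
from h import *
f=grab('top','t3.png');W=cloud(f);X,Y,Z=np.moveaxis(W,-1,0)
m=(Z>64)&(Z<76)&(abs(Y-40)<15)&(X>440)&(X<720);print('panel',W[m].mean(0).round(1),m.sum())
s=monitor.state();print(s['force'],s['ee_pos'],s['time_s'])
g=grab('scene');cv2.imwrite('pics/fin.png',np.vstack([f['color'][:300,:,::-1],g['color'][80:380,:,::-1]]))
```

```text
panel [676.7  39.   69.4] 41
[0.08681138 0.14566323 1.06559528] [443.00449423 174.15468256 177.2173175 ] 47.175
```

View pics/fin.png

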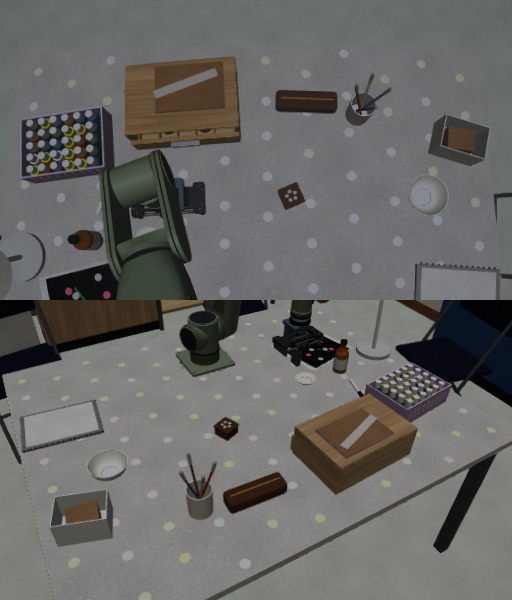

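The drawer is home: its panel sits at the chest face, at (185,142) in the top view. The bystanders are where they were, and no paints are left out. Handing in.

```bash
python3 -c "
from h import *
print(job.job_done())"
```

```text
the job is handed in; nothing more can be done
None
```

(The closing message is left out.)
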